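Lid the pantry canisters

TASK

Two open canisters stand on the counter and their two wooden lids lie on the sloping rack beside them. Put each lid, knob up, on the canister it fits, so that it is fully seated and level; set the lids on rather than dropping them, and leave the canisters upright where they stand and everything else undisturbed.

Things in the scene. Friction and masses are not known exactly. Their poses are not given: they have to be found in the camera images.
- large_lid: Large wooden lid: round flange 76 mm wide, 10 mm thick; central knob 20 to 23 mm thick, 32 mm tall; below, a tapered plug 10 mm deep (56 mm wide under the flange, 48 mm at its foot). Origin: centre of the flange's underside; z points out through the knob (knob at z = 10 to 42 mm). 0.12 kg, loose. Starts on the rack's lower board, z leaning 30 degrees from vertical to the rack's +y.
- small_lid: Small lid of the same wood and form: flange 60 mm wide, 10 mm thick; same knob; plug 10 mm deep (40 mm wide under the flange, 32 mm at its foot). Origin: centre of the flange's underside; z points out through the knob (knob at z = 10 to 42 mm). 0.12 kg, loose. Starts on the rack's upper board, z leaning 30 degrees to the rack's +y.
- large_canister: Large white ceramic canister, open at the top, 76 mm across, 95 mm high, wall 6 mm (mouth 64 mm across). Origin: centre of its foot, z up. 0.7 kg, loose. It stands left of the rack, nearest to it or next but one.
- large_mouth (a point): Centre of the large canister's mouth, at the height of its rim, 95 mm above the counter; z up. Keep the wrist clear of the shelves behind the work: a full-height post rises at x from 0.56, y = 0 to 0.07, and a shelf edge runs at x = 0.61, z = 0.32 to 0.34.
- small_canister: Small white ceramic canister, open at the top, 60 mm across, 85 mm high, wall 6 mm (mouth 48 mm across). Origin: centre of its foot, z up. 0.7 kg, loose. It stands left of the rack, in the other of the two places.
- small_mouth (a point): Centre of the small canister's mouth, at the height of its rim, 85 mm above the counter; z up.
- lid_rack: Fixed dark wooden two-step rack, 90 mm along own x, 166 mm along own y, about 115 mm high. Two boards, one 25 mm higher than the other, both slope 30 degrees down to own +y (roughly the robot's left): lower board at +y (large lid), upper at -y (small lid). On each, two steel dowels 10 mm thick, 20 mm tall stop the lid's lower edge. Origin: near the centre of its underside, z up.
- pepper_mill: Bystander: dark wooden pepper mill, 58 mm across, 170 mm high, loose, left of the work. Origin: centre of its foot.
- espresso_cup: Bystander: small espresso cup with handle, 63 x 88 mm, 51 mm high, loose, left of the work. Origin: at its foot.
- tumbler: Bystander: small glass tumbler, 68 mm across, 84 mm high, loose, left of the work, behind the cup. Origin: centre of its foot.
Mind the look-alikes: they are no part of the job. What is shaped like the small_lid but orange is not meant.

How it is judged:
By the outcome, as a careful person would: the job done as asked, in the order asked, and still so for the second after the job is handed in, with the robot touching nothing.
It also fails if it takes over 61 s, if anything falls off the work surface, if the arm or the gripper's body presses on something with over 40 N, if the wrist force passes 120 N, or if a joint passes its speed limit or range.

ROBOT

A 7-joint arm with a two-finger parallel gripper is mounted at the origin on a cart in front of the work surface, level with it; the furniture and walls round the work are solid. World frame = base frame: x ahead of the robot, y to its left, z up, the work surface at z = 0. Lengths are in m, angles in degrees, forces in N, time in s.
With the tool pointing down it reaches from about 0.4 to 0.85 m from the base axis. Payload 6.9 kg.
Tool frame: the origin (TCP) lies at the very end of the fingers, on their centre line; the grasp point (between the pads) lies 19 mm behind it (manip.tcp_to_grasp is the distance from the TCP to the grasp point, in m); x points along the fingers, z is the direction in which the jaws open and shut, and the axes are right-handed (so a half turn about x gives the same grasp; the last joint's range is limited). The gripper opens to 85 mm and grips with 20 to 120 N. Pads are 22 mm wide; open, the fingers measure 114 mm over their backs; the gripper's body (76 mm by 85 mm) begins 54 mm behind the grasp point. The pads swing forward as they close: fully open they stand 13 mm farther back than shut.
Start: joints at [79.097, 29.078, -13.613, 85.955, 7.202, 65.827, -8.869], TCP at [0.182, -0.598, 0.231] pointing down, gripper open.
Joint ranges: [-176.47, 176.47], [-13.61, 117.27], [-81.72, 77.17], [0.22, 143.17], [-87.28, 267.28], [10, 112.55], [-165.47, 165.47]. Speed limits (degrees/s): [136.94, 136.94, 180, 180, 180, 180, 180].

INTERFACE

Orientations are given as a 3x3 rotation matrix whose columns are the frame's x, y, z axes.
In Python, from bench import manip gives the robot as it stands. The module is installed in compiled form; this text tells all that it offers.
- The arm moves only by the tool apply_moves, never from a script. Its argument "deltas" is a list of rows, each a list of 4 numbers: the shift along the tool's x, y, z in m, then the turn about the tool's x in degrees. In form: [[tx, ty, tz, roll], ...]. A call has 1 to 10 rows; each row shifts and turns the commanded pose from where the row before left it, along the tool's axes as they then stand; what a row does not reach is not made up. A row lasts 1/12 s, in which the tool goes at most 41.7 mm and 7.16 degrees, less where a joint would pass 70% of its speed; a pose out of reach is approached as far as the arm can. A call is refused whole if a number of a shift passes 0.0417 or a number of a turn 7.16, either way. A call with a gripper value outside its range is refused whole. "grip" is the opening, from 0 (shut) to 1 (fully open), set as the call begins (left out, the last holds). The fingers move at their own pace and stop on an object; "squeeze" is the grip in N (left out, the last holds). Time passes only in rows, so rows that do not move let the fingers close. It gives the time, the measured TCP pose, the force and the opening at its end, in the units of the state.
- manip.observe(): the state, without advancing time (a new reading comes with each control period).
- manip.read_camera(name): name is "scene" or "top" or "wrist"; returns a dict with "image" (400x640x3 uint8, blue, green, red), "vertical_fov" (degrees; the focal length in pixels is half the picture's height over the tangent of half this angle, whatever the lens; pixels are square), "cx", "cy" (the principal point, pixels), "rvec" (rotation vector, rad) and "tvec" (3), from world to camera coordinates, as OpenCV has them. Camera axes: x right, y down, z forward; pixel columns grow to the right and rows downward; lengths in m; the calibration is good to about 2 mm. A picture is of the moment at which its call begins. There is no depth.
- manip.job_done(): hands the job in, once; it reports no verdict.
The state is a dict: "time": time; "joint_positions": joint angles; "qvel": joint speeds; "joint_efforts": joint torques, N m; "eef_pos": TCP position; "orientation": TCP orientation; "ft_force": force on the tool from outside, world axes, zero at the start; "moment": the same for the moment, N m; "grip_width": opening from 0.0 (shut) to 1.0 (fully open).
Only numpy, scipy, OpenCV 4.12 (cv2) and the standard library are available. Lean on these libraries where they do the work, as an engineer would, in place of code of your own. Each camera call takes 0.05 s, during which the arm holds its last target.

## Working session

There is one attempt and no reset: what is moved stays moved. The work goes in short steps, Python scripts to look and compute and a tool call to move; the robot and the scene stay as the last step left them, time stands still between calls to the robot, and variables do not carry over. Pictures are saved under pics/ and viewed, and the job is handed in when it is done.

Besides the shell and the picture viewer there is one more tool, called after ">>>" as name(argument=value, ...), one argument or row to a line, values as JSON. apply_moves: Moves the arm, as the interface text tells. Its arguments: {"type":"object","properties":{"deltas":{"type":"array","items":{"type":"array","items":{"type":"number"}}},"grip":{"type":"number"},"squeeze":{"type":"number"}},"required":["deltas"]}

```bash
mkdir -p pics
cat > h.py <<'E'
from bench import manip
import numpy as np, cv2
def cam(n):
    c=manip.read_camera(n); im=c['image']; h=im.shape[0]
    f=h/2/np.tan(np.radians(c['vertical_fov'])/2)
    R,_=cv2.Rodrigues(np.array(c['rvec'],float)); t=np.array(c['tvec'],float).ravel()
    return dict(im=im,f=f,cx=c['cx'],cy=c['cy'],R=R,t=t)
def ray(c,u,v):
    d=c['R'].T@np.array([(u-c['cx'])/c['f'],(v-c['cy'])/c['f'],1.]); return -c['R'].T@c['t'],d
def plane(c,u,v,z):
    o,d=ray(c,u,v); return o+d*(z-o[2])/d[2]
def proj(c,p):
    q=c['R']@np.array(p,float)+c['t']; return np.array([c['f']*q[0]/q[2]+c['cx'],c['f']*q[1]/q[2]+c['cy']])
def tri(ps):
    A=np.zeros((3,3));b=np.zeros(3)
    for c,u,v in ps:
        o,d=ray(c,u,v);d/=np.linalg.norm(d);M=np.eye(3)-np.outer(d,d);A+=M;b+=M@o
    return np.linalg.solve(A,b)
E
python3 - <<'E'
from h import *
import pickle
np.set_printoptions(precision=4,suppress=True)
C={}
for n in('scene','top','wrist'):
    c=cam(n);C[n]=c;cv2.imwrite(f'pics/{n}0.png',c['im']);print(n,c['f'],c['cx'],c['cy'],-c['R'].T@c['t'],c['R'])
pickle.dump(C,open('c0.pkl','wb'))
s=manip.observe();print(s,manip.tcp_to_grasp)
E
```

```text
scene 421.7016428300446 316.600951528092 201.17959529199237 [-0.5599 -0.9924  1.3199] [[ 0.5866 -0.8096 -0.0209]
 [-0.5505 -0.3796 -0.7435]
 [ 0.594   0.4476 -0.6684]]
top 406.33386290011373 328.22079890574327 202.2820880266891 [ 0.2323 -0.2029  1.4036] [[ 0.0008 -1.     -0.0059]
 [-0.9764  0.0004 -0.2157]
 [ 0.2157  0.0059 -0.9764]]
wrist 337.715144736101 320.8200591773002 193.33540463695618 [ 0.2494 -0.5779  0.3735] [[ 0.2907 -0.9568 -0.0026]
 [-0.9189 -0.2799  0.278 ]
 [-0.2667 -0.0784 -0.9606]]
{'time': 0.15, 'joint_positions': array([ 79.0959,  29.114 , -13.6107,  85.9935,   7.2007,  65.8276,
        -8.8706]), 'qvel': array([ 0.0981, -0.1072,  0.0622, -0.1074,  0.0154,  0.0027, -0.048 ]), 'joint_efforts': array([ -0.003 , -62.1014,  -2.1896, -24.9838,   0.0127,   0.0091,
         0.    ]), 'eef_pos': array([ 0.182 , -0.5975,  0.2306]), 'orientation': array([[-0.0004,  0.9566,  0.2915],
       [ 0.0013,  0.2915, -0.9566],
       [-1.    ,  0.    , -0.0013]]), 'ft_force': array([-0.1527,  0.4938, -0.1577]), 'moment': array([ 0.0017, -0.02  ,  0.0012]), 'grip_width': 1.0014110332614026} 0.0187
```

View pics/scene0.png

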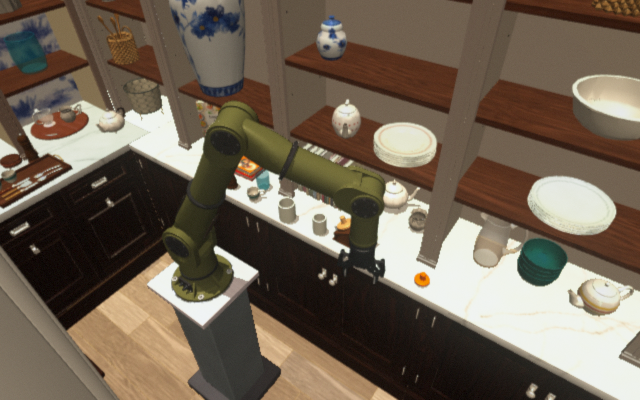

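View pics/top0.png

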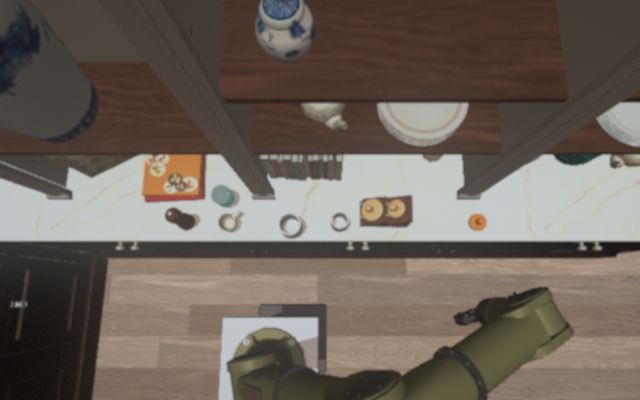

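View pics/wrist0.png

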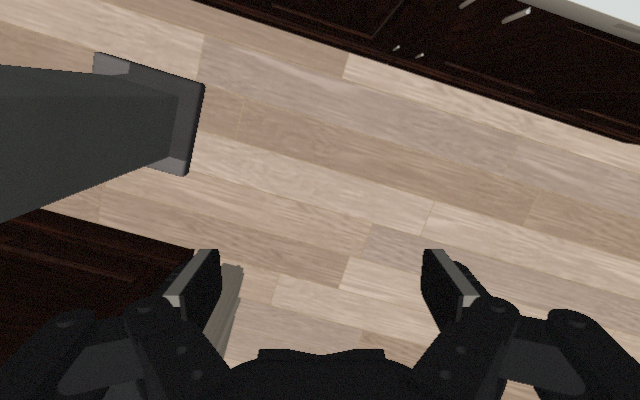

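Run:
```python
from h import *
import pickle
C=pickle.load(open('c0.pkl','rb'))
a=C['top']['im'][180:245,265:425];b=C['scene']['im'][180:280,260:400]
cv2.imwrite('pics/crt.png',cv2.resize(a,None,fx=5,fy=5,interpolation=cv2.INTER_CUBIC))
cv2.imwrite('pics/crs.png',cv2.resize(b,None,fx=5,fy=5,interpolation=cv2.INTER_CUBIC))
```

```text
(no output)
```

View pics/crt.png

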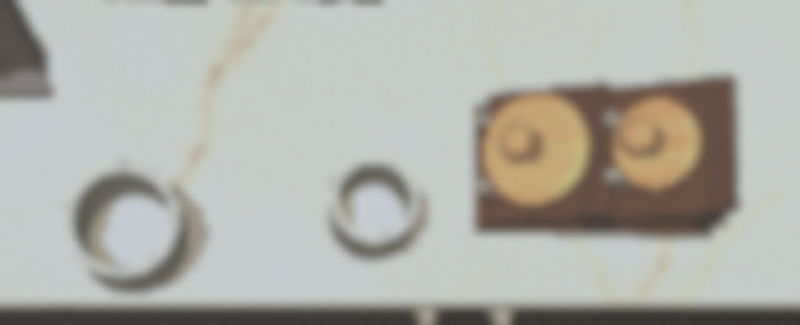

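View pics/crs.png

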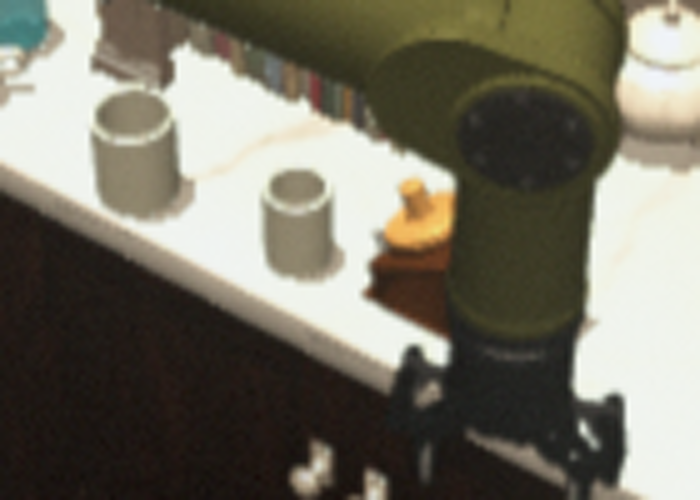

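Run:
```python
from h import *
import pickle
np.set_printoptions(precision=4,suppress=True)
C=pickle.load(open('c0.pkl','rb'));T=C['top'];S=C['scene']
def P(px,py,z):return plane(T,265+px/5-.4,180+py/5-.4,z)
# rims in the enlarged crop: centre px
print('LC',P(130,231,.095),'SC',P(378,211,.085))
print('Lflange',P(537,149,.09),'Sflange',P(656,143,.12))
print('Lknobtop',P(518,137,.12),'S',P(640,133,.14))
for q in [(475,104),(475,231),(735,78),(738,205)]:print(q,P(*q,.06))
def Q(px,py,z):return plane(S,260+px/5-.4,180+py/5-.4,z)
print('LC',Q(135,118,.095),'SC',Q(299,190,.085), 'Lknob',Q(412,185,.12))
print(proj(S,[.5,-.2,.1]),proj(T,[.5,-.2,.1]))
for n,u,v in [('mill',180,217),('cup',229,221),('tum',223,196),('orange',478,221)]: print(n,plane(T,u,v,.05))
```

```text
LC [ 0.443  -0.0725  0.095 ] SC [ 0.4579 -0.2344  0.085 ]
Lflange [ 0.4985 -0.3393  0.09  ] Sflange [ 0.4963 -0.4129  0.12  ]
Lknobtop [ 0.5003 -0.3241  0.12  ] S [ 0.4987 -0.3997  0.14  ]
(475, 104) [ 0.5357 -0.3011  0.06  ]
(475, 231) [ 0.4486 -0.2997  0.06  ]
(735, 78) [ 0.5537 -0.4779  0.06  ]
(738, 205) [ 0.4662 -0.4761  0.06  ]
LC [ 0.4443 -0.0727  0.095 ] SC [ 0.4608 -0.2355  0.085 ] Lknob [ 0.4892 -0.3295  0.12  ]
[317.9278 206.5071] [329.7325 208.3481]
mill [0.4805 0.308  0.05  ]
cup [0.4667 0.1408 0.05  ]
tum [0.5536 0.1661 0.05  ]
orange [ 0.4666 -0.6995  0.05  ]
```

```bash
cat >> h.py <<'E'
import math
def plan(target,yaw=None,step=.035,pos=None,R=None,n=None):
    """rows from present pose to target pos, with z-axis heading yaw (deg)"""
    s=manip.observe(); p=np.array(s['eef_pos']) if pos is None else np.array(pos); R=s['orientation'].copy() if R is None else R
    a=math.degrees(math.atan2(R[1,2],R[0,2])); dy=0 if yaw is None else (yaw-a+180)%360-180
    d=np.array(target)-p
    n=n or max(1,math.ceil(np.linalg.norm(d)/step),math.ceil(abs(dy)/7))
    rows=[]
    for i in range(n):
        t=R.T@(d/n); r=-dy/n
        rows.append([round(float(x),4) for x in t]+[round(r,2)])
        c,s_=math.cos(math.radians(r)),math.sin(math.radians(r))
        R=R@np.array([[1,0,0],[0,c,-s_],[0,s_,c]])
    for i in range(0,n,10):print(rows[i:i+10])
def st():
    s=manip.observe();R=s['orientation']
    print('t',round(s['time'],2),'p',np.round(s['eef_pos'],4),'yawz',round(math.degrees(math.atan2(R[1,2],R[0,2])),2),'x',np.round(R[:,0],3),'F',np.round(s['ft_force'],1),'g',round(s['grip_width'],3),'q',np.round(s['joint_positions'],0))
E
python3 -c "
from h import *
plan([.47,-.36,.25],5.8)"
```

```text
[[-0.0016, 0.0287, -0.0119, -6.57], [-0.0016, 0.0299, -0.0086, -6.57], [-0.0016, 0.0307, -0.0051, -6.57], [-0.0016, 0.0311, -0.0016, -6.57], [-0.0016, 0.031, 0.002, -6.57], [-0.0016, 0.0306, 0.0056, -6.57], [-0.0016, 0.0298, 0.009, -6.57], [-0.0016, 0.0285, 0.0124, -6.57], [-0.0016, 0.0269, 0.0156, -6.57], [-0.0016, 0.025, 0.0185, -6.57]]
[[-0.0016, 0.0227, 0.0213, -6.57], [-0.0016, 0.0201, 0.0237, -6.57]]
```

>>> apply_moves(
  deltas=[
    [-0.002, 0.029, -0.012, -6.6],
    [-0.002, 0.03, -0.009, -6.6],
    [-0.002, 0.031, -0.005, -6.6],
    [-0.002, 0.031, -0.002, -6.6],
    [-0.002, 0.031, 0.002, -6.6],
    [-0.002, 0.031, 0.006, -6.6],
    [-0.002, 0.03, 0.009, -6.6],
    [-0.002, 0.028, 0.012, -6.6],
    [-0.002, 0.027, 0.016, -6.6],
    [-0.002, 0.025, 0.018, -6.6],
  ],
)

```text
time: 0.98
eef_pos: [0.4227, -0.3974, 0.2513]
orientation: [[-0.0, 0.117, 0.993], [0.0, 0.993, -0.117], [-1.0, 0.0, -0.0]]
ft_force: [1.0, -0.6, 0.2]
grip_width: 0.998
```

>>> apply_moves(
  deltas=[
    [-0.002, 0.023, 0.021, -6.6],
    [-0.002, 0.02, 0.024, -6.6],
    [0, 0, 0, 0],
    [0, 0, 0, 0],
  ],
)

```text
time: 1.32
eef_pos: [0.4711, -0.3566, 0.2551]
orientation: [[0.0, -0.111, 0.994], [0.001, 0.994, 0.111], [-1.0, 0.001, 0.001]]
ft_force: [0.3, -0.7, 1.0]
grip_width: 0.998
```

Run:
```python
from h import *
import pickle
st()
C={}
for n in('scene','top','wrist'):
    c=cam(n);C[n]=c;cv2.imwrite(f'pics/{n}1.png',c['im'])
pickle.dump(C,open('c1.pkl','wb'))
W=C['wrist'];print(-W['R'].T@W['t'])
for p in [(.5,-.325,.12),(.499,-.4,.14),(.458,-.235,.085)]:print(proj(W,p))
```

```text
t 1.32 p [ 0.4711 -0.3566  0.2551] yawz 6.36 x [ 0.     0.001 -1.   ] F [ 0.3 -0.7  1. ] g 0.998 q [ 58.  28. -37.  89.  17.  69.  24.]
[ 0.46160722 -0.28989635  0.39785712]
[363.49826781 145.3646132 ]
[352.57775148 238.90391548]
[324.09828539  28.44061816]
```

View pics/wrist1.png

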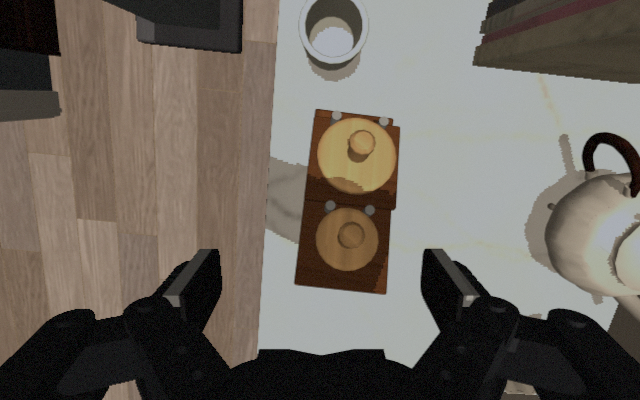

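View pics/scene1.png

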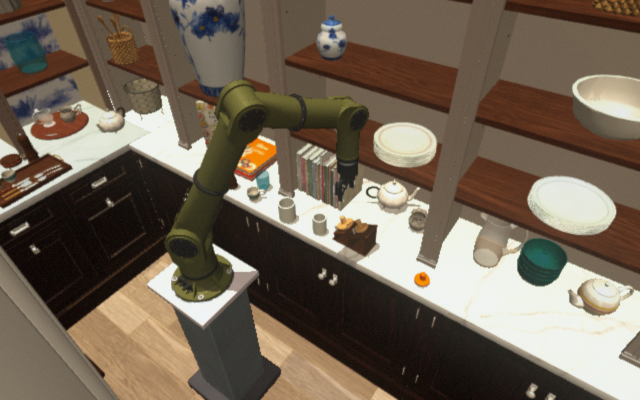

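Run:
```python
from h import *
import pickle
C=pickle.load(open('c1.pkl','rb'))
w=C['wrist']['im'][90:300,280:420]
cv2.imwrite('pics/w1c.png',cv2.resize(w,None,fx=2.8,fy=2.8,interpolation=cv2.INTER_CUBIC))
b=C['scene']['im'][200:260,300:390]
cv2.imwrite('pics/s1c.png',cv2.resize(b,None,fx=8,fy=8,interpolation=cv2.INTER_CUBIC))
for u,v in [(590,140),(548,230),(480,30),(505,70)]:print(plane(C['wrist'],u,v,.06))
```

```text
[ 0.73144024 -0.30378147  0.06      ]
[ 0.71774889 -0.40187275  0.06      ]
[ 0.59942042 -0.2171281   0.06      ]
[ 0.63083492 -0.24841844  0.06      ]
```

View pics/w1c.png

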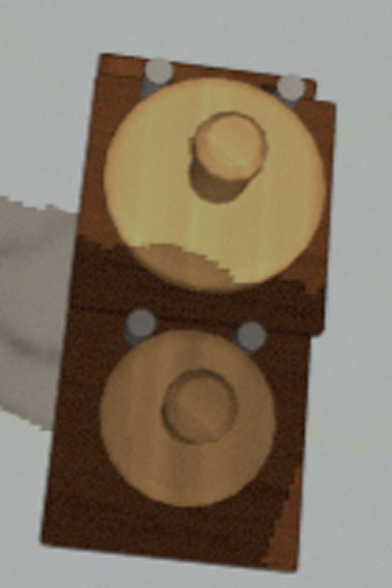

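View pics/s1c.png

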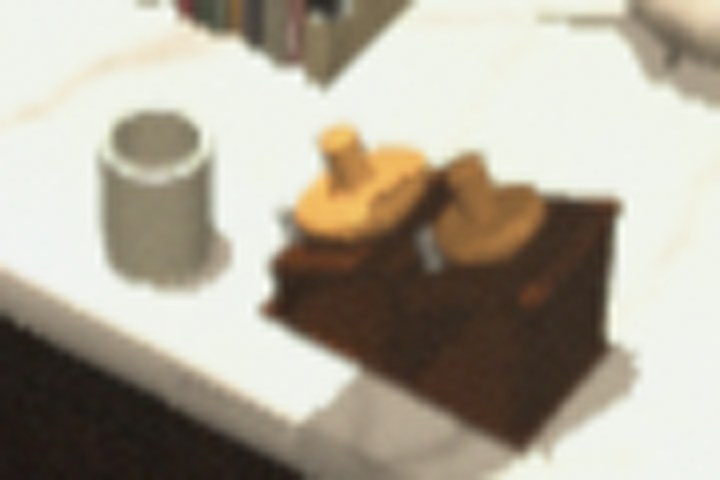

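Run:
```python
from h import *
import pickle
np.set_printoptions(precision=4,suppress=True)
C=pickle.load(open('c1.pkl','rb'));W,S,T=C['wrist'],C['scene'],C['top']
L=tri([(W,362.2,141.8),(S,342.2,216.6)]);s=tri([(W,352.9,234.0),(S,358,220.5)])
print(L,proj(W,L),proj(S,L));print(s,proj(W,s),proj(S,s))
# flange top centre: knob top - 32mm along axis ; check predicted pixel vs observed for yaw guesses
for y in (2,6,10):
    a=math.radians(y); ax=np.array([-.5*math.sin(a),.5*math.cos(a),.866])
    print(y,proj(W,L-.032*ax),proj(W,s-.032*ax))
# rack edges lines in wrist image: left edge, at (41,542)->(98,54)
def px(a,b):return a/2.8+280-.3,b/2.8+90-.3
# dowel tops
for q in [(159,70),(291,87)]:print('dowL',plane(W,*px(*q),.078))
for q in [(141,322),(252,335)]:print('dowS',plane(W,*px(*q),.103))
print('back',plane(W,*px(41,542),.115),plane(W,*px(298,570),.115))
```

```text
[ 0.5001 -0.3236  0.1081] [362.1779 141.7683] [342.2078 216.5983]
[ 0.4998 -0.3997  0.1289] [352.3753 233.4101] [358.1513 220.4284]
2 [357.0503 154.876 ] [348.2115 237.6089]
6 [358.2278 154.9168] [349.3859 237.6474]
10 [359.4079 154.876 ] [350.5621 237.61  ]
dowL [ 0.4771 -0.3049  0.078 ]
dowL [ 0.5212 -0.3058  0.078 ]
dowS [ 0.4794 -0.3843  0.103 ]
dowS [ 0.5162 -0.3849  0.103 ]
back [ 0.4539 -0.4614  0.115 ] [ 0.5417 -0.4629  0.115 ]
```

```bash
python3 -c "
from h import *
plan([.5,-.326,.145],-1.0,n=6)"
```

```text
[[0.0183, 0.005, 0.0058, 1.16], [0.0183, 0.0051, 0.0057, 1.16], [0.0183, 0.0053, 0.0056, 1.16], [0.0183, 0.0054, 0.0055, 1.16], [0.0183, 0.0055, 0.0054, 1.16], [0.0183, 0.0056, 0.0053, 1.16]]
```

>>> apply_moves(
  deltas=[
    [0.018, 0.005, 0.006, 1.2],
    [0.018, 0.005, 0.006, 1.2],
    [0.018, 0.005, 0.006, 1.2],
    [0.018, 0.005, 0.005, 1.2],
    [0.019, 0.006, 0.005, 1.2],
    [0.019, 0.006, 0.005, 1.2],
    [0, 0, 0, 0],
    [0, 0, 0, 0],
    [0, 0, 0, 0],
  ],
  grip=0.5,
  squeeze=20,
)

```text
time: 2.22
eef_pos: [0.5005, -0.3259, 0.1462]
orientation: [[0.0, 0.02, 1.0], [-0.001, 1.0, -0.02], [-1.0, -0.001, 0.0]]
ft_force: [-0.3, 0.2, 0.8]
grip_width: 0.503
```

Run:
```python
from h import *
import pickle
st()
c=cam('wrist');cv2.imwrite('pics/w2.png',c['im']);pickle.dump(c,open('w2.pkl','wb'))
print(proj(c,(.5001,-.3236,.108)))
```

```text
t 2.22 p [ 0.5005 -0.3259  0.1462] yawz -1.13 x [ 0.    -0.001 -1.   ] F [-0.3  0.2  0.8] g 0.503 q [ 51.  33. -32.  97.  21.  56.   9.]
[320.25505744 218.74598501]
```

View pics/w2.png

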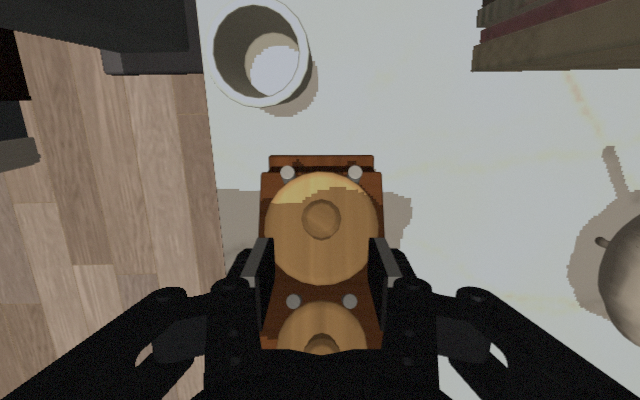

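>>> apply_moves(
  deltas=[
    [0.015, 0, 0, 0],
    [0.015, 0, 0, 0],
    [0.015, 0, 0, 0],
    [0.01, 0, 0, 0],
    [0.006, 0, 0, 0],
    [0, 0, 0, 0],
    [0, 0, 0, 0],
  ],
)

```text
time: 2.85
eef_pos: [0.5011, -0.3249, 0.0848]
orientation: [[0.0, 0.019, 1.0], [-0.0, 1.0, -0.019], [-1.0, -0.0, 0.0]]
ft_force: [0.2, -0.2, 0.1]
grip_width: 0.501
```

Run:
```python
from h import *
st()
c=cam('wrist');cv2.imwrite('pics/w3.png',c['im'])
c=cam('scene');cv2.imwrite('pics/s3.png',cv2.resize(c['im'][195:260,300:390],None,fx=8,fy=8,interpolation=cv2.INTER_CUBIC))
```

```text
t 2.85 p [ 0.5011 -0.3249  0.0848] yawz -1.07 x [ 0. -0. -1.] F [ 0.2 -0.2  0.1] g 0.501 q [ 49.  37. -30. 101.  24.  48.   7.]
```

View pics/w3.png

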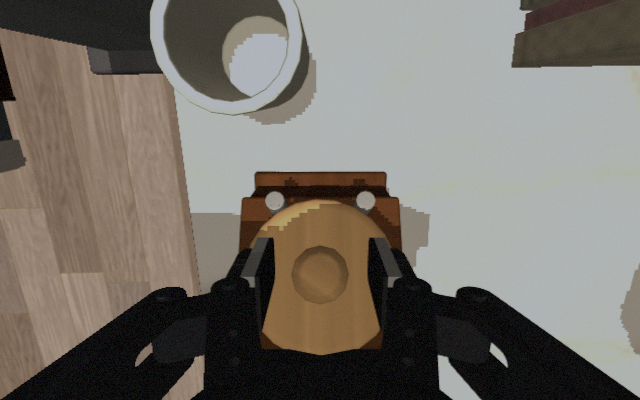

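View pics/s3.png

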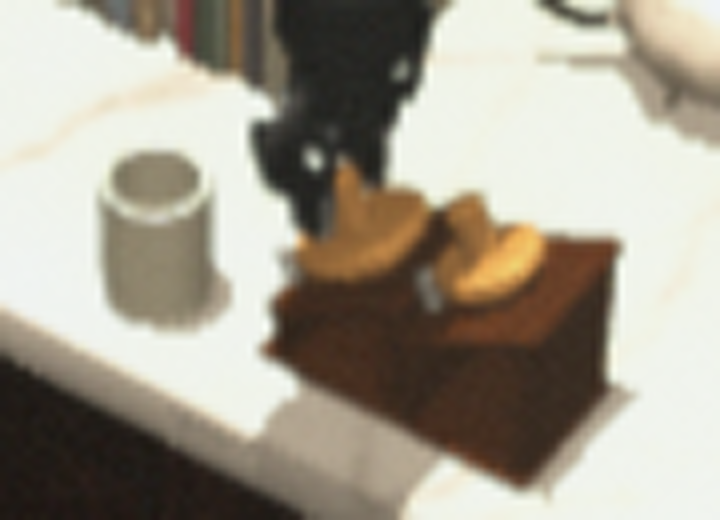

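>>> apply_moves(
  deltas=[
    [0, 0, 0, 0],
    [0, 0, 0, 0],
    [0, 0, 0, 0],
    [0, 0, 0, 0],
    [0, 0, 0, 0],
    [0, 0, 0, 0],
  ],
  grip=0,
  squeeze=20,
)

```text
time: 3.45
eef_pos: [0.5012, -0.3245, 0.0849]
orientation: [[0.001, 0.018, 1.0], [-0.0, 1.0, -0.018], [-1.0, -0.0, 0.001]]
ft_force: [-1.5, 0.9, 7.1]
grip_width: 0.245
```

>>> apply_moves(
  deltas=[
    [-0.004, 0.002, 0, 0],
    [-0.009, 0.005, 0, 0],
    [-0.009, 0.005, 0, 0],
    [-0.012, 0.005, 0, 0],
    [-0.015, 0, 0, 0],
    [-0.015, 0, 0, 0],
    [-0.01, 0, 0, 0],
    [0, 0, 0, 0],
    [0, 0, 0, 0],
  ],
)

```text
time: 4.2
eef_pos: [0.5015, -0.3076, 0.159]
orientation: [[0.001, 0.018, 1.0], [-0.001, 1.0, -0.018], [-1.0, -0.001, 0.001]]
ft_force: [-0.8, -0.6, -1.0]
grip_width: 0.249
```

Run:
```python
from h import *
import pickle
st()
c=cam('wrist');cv2.imwrite('pics/w4.png',c['im']);pickle.dump(c,open('w4.pkl','wb'))
c=cam('scene');cv2.imwrite('pics/s4.png',cv2.resize(c['im'][185:260,300:390],None,fx=8,fy=8,interpolation=cv2.INTER_CUBIC))
```

```text
t 4.2 p [ 0.5015 -0.3076  0.159 ] yawz -1.05 x [ 0.001 -0.001 -1.   ] F [-0.8 -0.6 -1. ] g 0.249 q [ 50.  32. -33.  97.  20.  56.   8.]
```

View pics/w4.png

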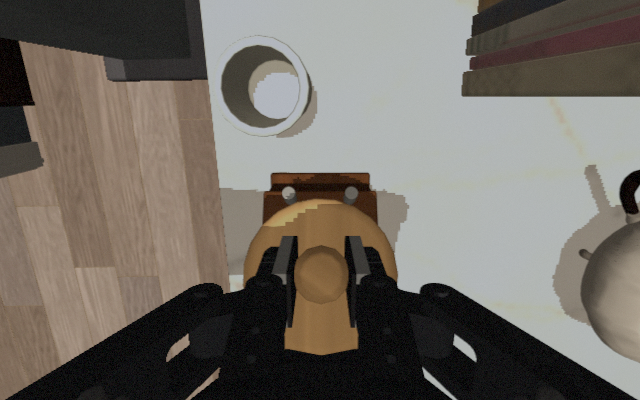

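View pics/s4.png

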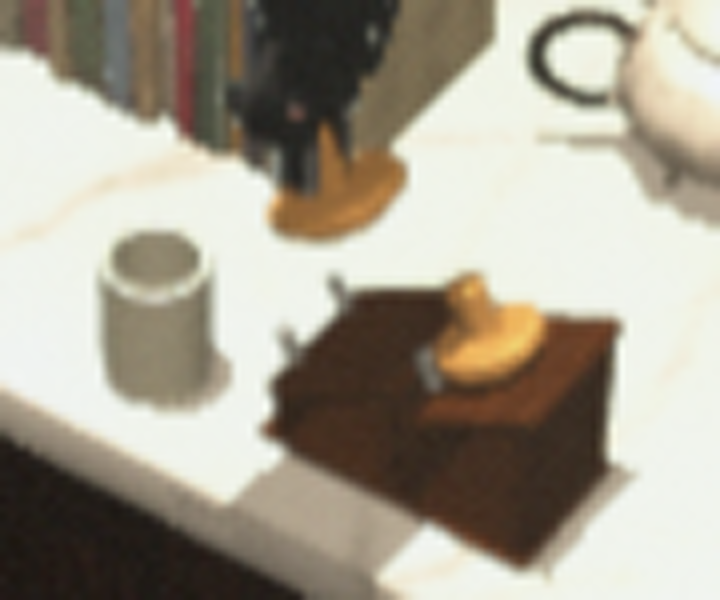

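```bash
python3 -c "
from h import *
plan([.444,-.12,.185],-1.0,n=8)
W=__import__('pickle').load(open('w4.pkl','rb'))
for u,v,r in [(265.5,85.5,0)]:print(plane(W,u,v,.085))
G=np.array([.5015,-.3076,.159+.019])
for th in (20,25,30):
  a=np.radians(th);ax=np.array([0,np.sin(a),np.cos(a)]);t=np.array([0,np.cos(a),-np.sin(a)]);o=G-.037*ax
  print(th,proj(W,o+.042*ax),proj(W,o+.01*ax+.038*t),proj(W,o+.038*t))
"
```

```text
[[-0.0034, 0.0233, -0.0075, -0.01], [-0.0034, 0.0233, -0.0075, -0.01], [-0.0034, 0.0233, -0.0075, -0.01], [-0.0034, 0.0233, -0.0075, -0.01], [-0.0034, 0.0233, -0.0075, -0.01], [-0.0034, 0.0233, -0.0075, -0.01], [-0.0034, 0.0233, -0.0075, -0.01], [-0.0034, 0.0233, -0.0075, -0.01]]
[ 0.46895356 -0.23106432  0.085     ]
20 [321.1767832  275.15895673] [320.11538627 186.52896891] [320.27335339 188.19574721]
25 [321.15690519 274.03342958] [320.25717305 191.997855  ] [320.43361501 194.95319401]
30 [321.13770306 272.90118639] [320.40017583 197.77517112] [320.59366472 201.95486974]
```

>>> apply_moves(
  deltas=[
    [-0.004, 0.015, -0.005, 0],
    [-0.004, 0.023, -0.008, 0],
    [-0.004, 0.025, -0.008, 0],
    [-0.004, 0.025, -0.008, 0],
    [-0.004, 0.025, -0.008, 0],
    [-0.003, 0.025, -0.008, 0],
    [-0.003, 0.025, -0.008, 0],
    [-0.002, 0.015, -0.005, 0],
    [0, 0.01, 0, 0],
    [0, 0, 0, 0],
  ],
)

```text
time: 5.13
eef_pos: [0.4469, -0.1169, 0.1863]
orientation: [[0.0, 0.016, 1.0], [0.0, 1.0, -0.016], [-1.0, 0.0, 0.0]]
ft_force: [-0.8, -0.2, -0.9]
grip_width: 0.256
```

Run:
```python
from h import *
import pickle
st()
c=cam('wrist');cv2.imwrite('pics/w5.png',c['im']);pickle.dump(c,open('w5.pkl','wb'))
print(proj(c,(.4435,-.0725,.095)))
```

```text
t 5.13 p [ 0.4469 -0.1169  0.1863] yawz -0.91 x [ 0.  0. -1.] F [-0.8 -0.2 -0.9] g 0.256 q [ 39.  20. -37. 113.  15.  52.  -7.]
[315.08093121 134.41088977]
```

View pics/w5.png

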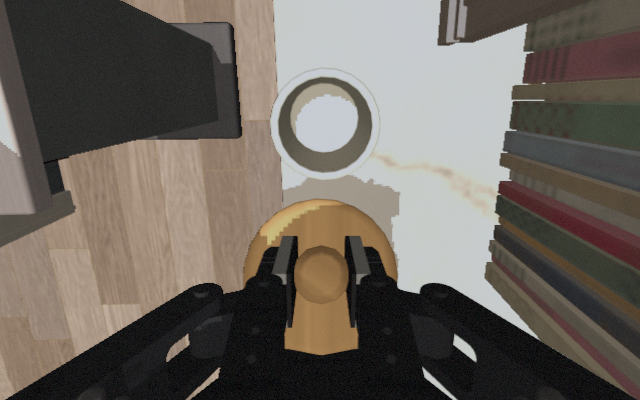

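Run:
```python
from h import *
import pickle
c=pickle.load(open('w5.pkl','rb'))
for p in [(325,124),(326,124.5),(270,124),(380,124),(325,68),(325,180)]:print(p,plane(c,*p,.095))
```

```text
(325, 124) [ 0.4504126  -0.06558171  0.095     ]
(326, 124.5) [ 0.45109008 -0.06592815  0.095     ]
(270, 124) [ 0.41291677 -0.06495507  0.095     ]
(380, 124) [ 0.48790145 -0.06620824  0.095     ]
(325, 68) [ 0.45089127 -0.02968876  0.095     ]
(325, 180) [ 0.44988878 -0.10485927  0.095     ]
```

```bash
python3 -c "
from h import *
plan([.4505,-.045,.138],-1.0,n=5)"
```

```text
[[0.0096, 0.0147, 0.0004, 0.0], [0.0096, 0.0147, 0.0004, 0.0], [0.0096, 0.0147, 0.0004, 0.0], [0.0096, 0.0147, 0.0004, 0.0], [0.0096, 0.0147, 0.0004, 0.0]]
```

>>> apply_moves(
  deltas=[
    [0, 0.02, 0, 0],
    [0.005, 0.02, 0, 0],
    [0.01, 0.016, 0.001, 0],
    [0.011, 0.01, 0.001, 0],
    [0.012, 0.006, 0.001, 0],
    [0.01, 0, 0, 0],
    [0, 0, 0, 0],
    [0, 0, 0, 0],
  ],
)

```text
time: 5.85
eef_pos: [0.4509, -0.0479, 0.1376]
orientation: [[-0.002, 0.02, 1.0], [0.0, 1.0, -0.02], [-1.0, 0.0, -0.002]]
ft_force: [0.4, -0.3, 0.0]
grip_width: 0.252
```

Run:
```python
from h import *
import pickle
st()
c=cam('wrist');cv2.imwrite('pics/w6.png',c['im']);pickle.dump(c,open('w6.pkl','wb'))
s=cam('scene');cv2.imwrite('pics/s6.png',cv2.resize(s['im'][175:240,250:340],None,fx=8,fy=8,interpolation=cv2.INTER_CUBIC))
print(proj(c,(.4505,-.0665,.095)))
```

```text
t 5.85 p [ 0.4509 -0.0479  0.1376] yawz -1.14 x [-0.002  0.    -1.   ] F [ 0.4 -0.3  0. ] g 0.252 q [ 29.  23. -36. 118.  19.  44. -20.]
[321.23266447 249.04247489]
```

View pics/w6.png

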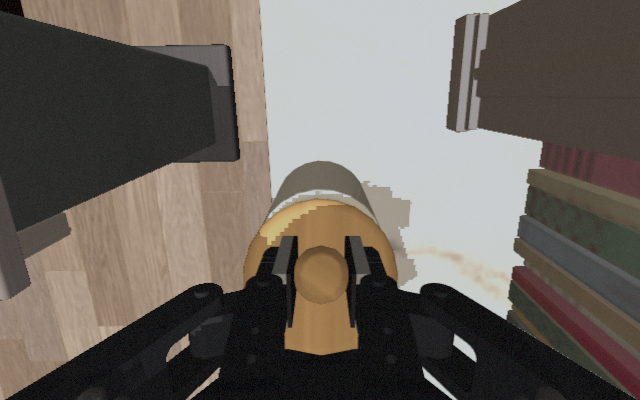

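View pics/s6.png

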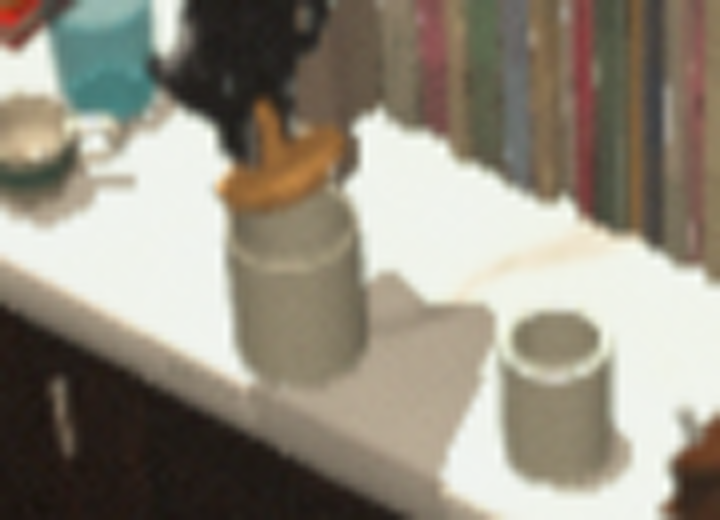

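Run:
```python
from h import *
import pickle
c=pickle.load(open('w6.pkl','rb'))
for y in (.038,.032):
  for x in(-.02,0,.02): 
    yy=math.sqrt(y*y-x*x); print(y,x,proj(c,(.4505+x,-.0665+yy,.095)))
w=c['im'][150:290,240:405];cv2.imwrite('pics/w6c.png',cv2.resize(w,None,fx=4.5,fy=4,interpolation=cv2.INTER_CUBIC))
```

```text
0.038 -0.02 [285.29012075 198.20570186]
0.038 0 [319.8733323  187.97845107]
0.038 0.02 [354.94147975 196.87661379]
0.032 -0.02 [285.91896529 210.28564393]
0.032 0 [320.09775589 198.06002492]
0.032 0.02 [354.84999305 208.9906484 ]
```

View pics/w6c.png

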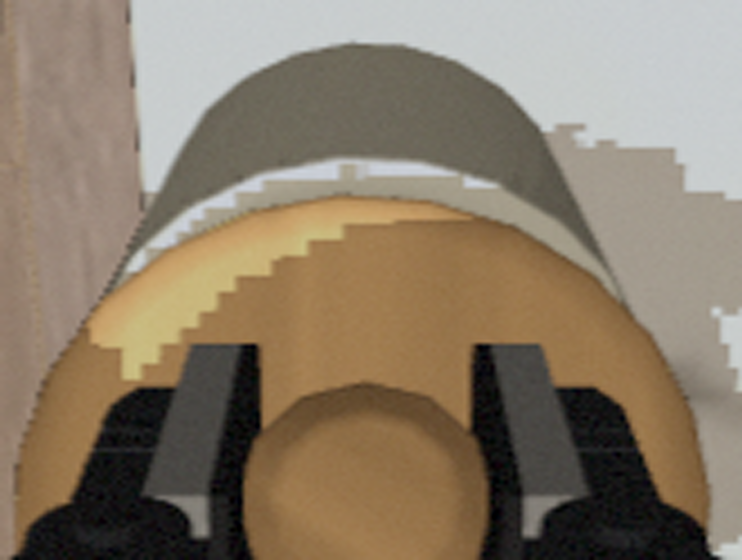

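>>> apply_moves(
  deltas=[
    [0.004, 0.002, 0, 0],
    [0.004, 0.001, 0, 0],
    [0.003, 0, 0, 0],
    [0, 0, 0, 0],
    [0, 0, 0, 0],
  ],
)

```text
time: 6.37
eef_pos: [0.451, -0.0436, 0.1272]
orientation: [[-0.0, 0.018, 1.0], [0.0, 1.0, -0.018], [-1.0, 0.0, -0.0]]
ft_force: [0.9, 0.1, -1.5]
grip_width: 0.255
```

>>> apply_moves(
  deltas=[
    [0.002, -0.001, 0, 0],
    [0.002, -0.001, 0, 0],
    [0, 0, 0, 0],
  ],
)

```text
time: 6.62
eef_pos: [0.4512, -0.046, 0.1232]
orientation: [[0.0, 0.019, 1.0], [-0.0, 1.0, -0.019], [-1.0, -0.0, 0.0]]
ft_force: [-0.1, -1.5, 0.8]
grip_width: 0.25
```

>>> apply_moves(
  deltas=[
    [0.002, -0.002, 0, 0],
    [0.002, -0.002, 0, 0],
    [0, 0, 0, 0],
  ],
)

```text
time: 6.87
eef_pos: [0.4515, -0.0505, 0.1195]
orientation: [[0.001, 0.019, 1.0], [-0.001, 1.0, -0.019], [-1.0, -0.001, 0.001]]
ft_force: [-0.5, -0.8, 5.9]
grip_width: 0.251
```

Run:
```python
from h import *
st()
c=cam('wrist');w=c['im'][150:340,240:405];cv2.imwrite('pics/w7c.png',cv2.resize(w,None,fx=3.5,fy=3,interpolation=cv2.INTER_CUBIC))
s=cam('scene');cv2.imwrite('pics/s7.png',cv2.resize(s['im'][175:240,250:340],None,fx=8,fy=8,interpolation=cv2.INTER_CUBIC))
```

```text
t 6.87 p [ 0.4515 -0.0505  0.1195] yawz -1.1 x [ 0.001 -0.001 -1.   ] F [-0.5 -0.8  5.9] g 0.251 q [ 28.  25. -35. 119.  21.  42. -21.]
```

View pics/w7c.png

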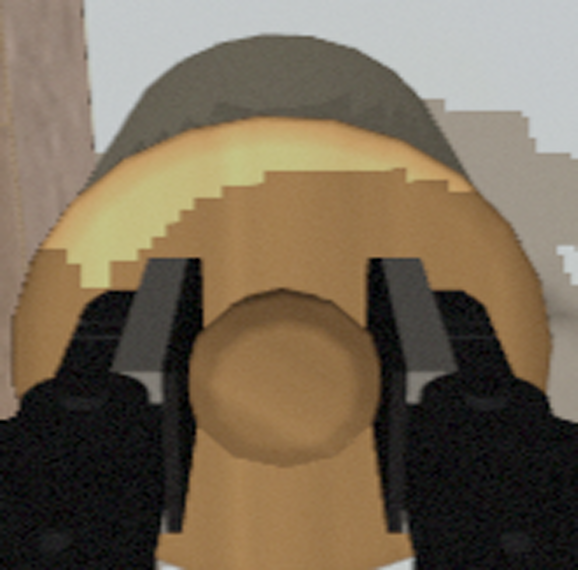

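View pics/s7.png

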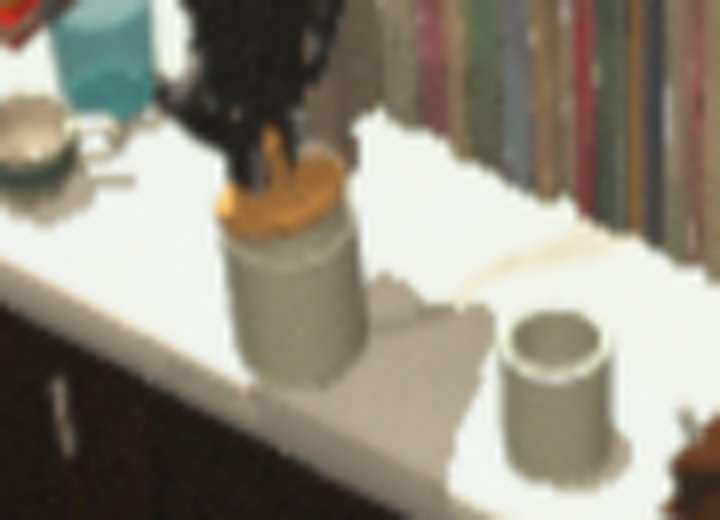

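>>> apply_moves(
  deltas=[
    [0.001, -0.003, 0, 0],
    [0.001, -0.003, 0, 0],
    [0.001, -0.003, 0, 0],
    [0.001, -0.003, 0, 0],
    [0, 0, 0, 0],
  ],
)

```text
time: 7.38
eef_pos: [0.4507, -0.0622, 0.115]
orientation: [[-0.0, 0.019, 1.0], [0.0, 1.0, -0.019], [-1.0, 0.0, -0.0]]
ft_force: [-0.1, 0.1, 1.6]
grip_width: 0.252
```

Run:
```python
from h import *
st()
c=cam('wrist');w=c['im'][150:340,240:405];cv2.imwrite('pics/w8c.png',cv2.resize(w,None,fx=3.5,fy=3,interpolation=cv2.INTER_CUBIC))
s=cam('scene');cv2.imwrite('pics/s8.png',cv2.resize(s['im'][175:240,250:340],None,fx=8,fy=8,interpolation=cv2.INTER_CUBIC))
```

```text
t 7.38 p [ 0.4507 -0.0622  0.115 ] yawz -1.09 x [-0.  0. -1.] F [-0.1  0.1  1.6] g 0.252 q [ 29.  25. -34. 120.  21.  41. -20.]
```

View pics/w8c.png

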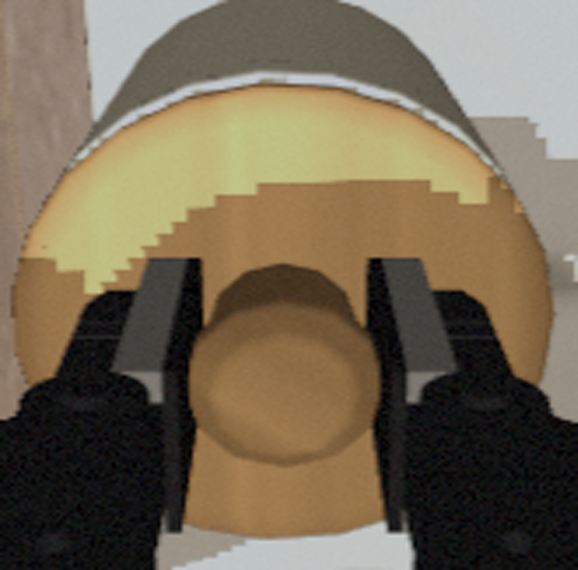

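View pics/s8.png

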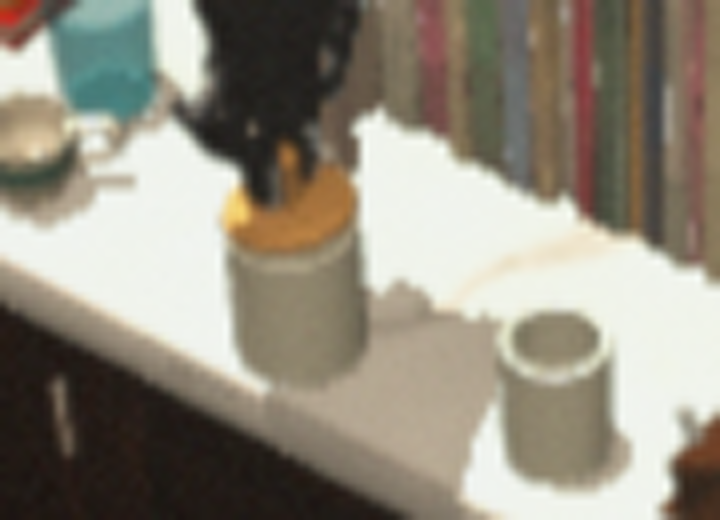

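>>> apply_moves(
  deltas=[
    [0.001, -0.002, 0, 0],
    [0.001, -0.002, 0, 0],
    [0.001, 0, 0, 0],
    [0.002, 0, 0, 0],
    [0, 0, 0, 0],
    [0, 0, 0, 0],
  ],
)

```text
time: 7.98
eef_pos: [0.4507, -0.0661, 0.1103]
orientation: [[0.0, 0.019, 1.0], [-0.001, 1.0, -0.019], [-1.0, -0.001, 0.0]]
ft_force: [-0.3, -2.9, 4.0]
grip_width: 0.255
```

Run:
```python
from h import *
st()
c=cam('wrist');w=c['im'][150:340,240:405];cv2.imwrite('pics/w9c.png',cv2.resize(w,None,fx=3.5,fy=3,interpolation=cv2.INTER_CUBIC))
s=cam('scene');cv2.imwrite('pics/s9.png',cv2.resize(s['im'][175:240,250:340],None,fx=8,fy=8,interpolation=cv2.INTER_CUBIC))
```

```text
t 7.98 p [ 0.4507 -0.0661  0.1103] yawz -1.08 x [ 0.    -0.001 -1.   ] F [-0.3 -2.9  4. ] g 0.255 q [ 29.  26. -34. 120.  22.  40. -20.]
```

View pics/w9c.png

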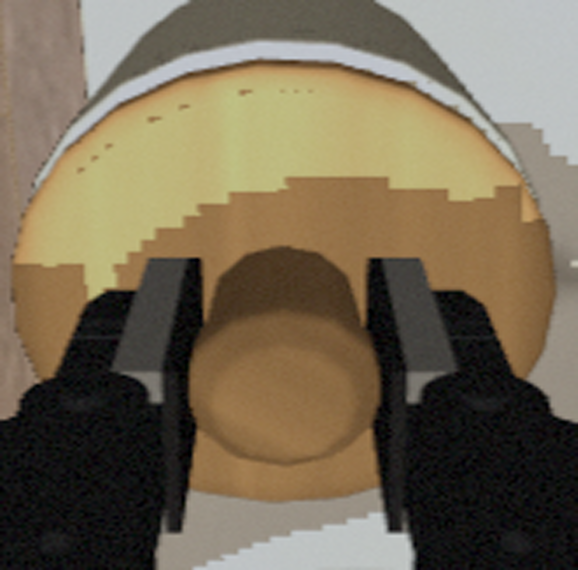

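View pics/s9.png

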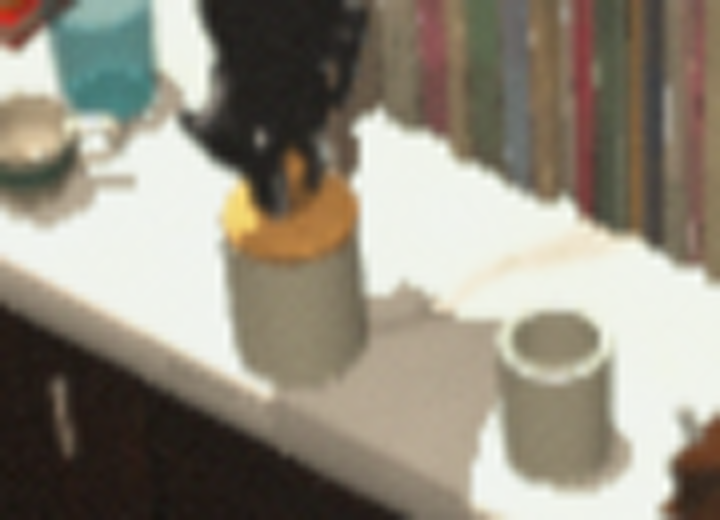

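Run:
```python
from h import *
c=cam('wrist')
for k in(.035,.037):
  for th in (-15,-10,-5,0,5,10):
    a=np.radians(th);ax=np.array([0,np.sin(a),np.cos(a)]);t=np.array([0,np.cos(a),-np.sin(a)]);o=np.array([.4507,-.0661,.1293])-k*ax
    print(k,th,proj(c,o+.01*ax+.038*t)[1],proj(c,o+.01*ax-.038*t)[1],proj(c,o+.042*ax)[1], 'o',o)
print(proj(c,(.4507,-.067+.038,.095)),proj(c,(.4507,-.067-.038,.095)))
```

```text
0.035 -15 163.00501764499688 292.0166129306158 286.2085000715841 o [ 0.4507     -0.05704133  0.0954926 ]
0.035 -10 164.60621066450136 299.70654271558703 285.04460257413496 o [ 0.4507     -0.06002231  0.09483173]
0.035 -5 166.89631544263088 307.4150576645502 283.7828237030569 o [ 0.4507     -0.06304955  0.09443319]
0.035 0 169.80819513637528 315.12170574136167 282.43364744197294 o [ 0.4507 -0.0661  0.0943]
0.035 5 173.27960554651787 322.803339428093 281.0085249269262 o [ 0.4507     -0.06915045  0.09443319]
0.035 10 177.25344512004673 330.4335481326798 279.5197489481613 o [ 0.4507     -0.07217769  0.09483173]
0.037 -15 160.91635607134663 289.1609516370628 282.4268391145463 o [ 0.4507     -0.0565237   0.09356074]
0.037 -10 162.92702332595766 296.98785742294314 281.60073816725946 o [ 0.4507     -0.05967502  0.09286211]
0.037 -5 165.60632117539495 304.8456651197646 280.70754231715983 o [ 0.4507     -0.06287524  0.0924408 ]
0.037 0 168.88670150722743 312.715412932394 279.75449699237777 o [ 0.4507 -0.0661  0.0923]
0.037 5 172.7061150074849 320.57562590980854 278.7494494939053 o [ 0.4507     -0.06932476  0.0924408 ]
0.037 10 177.00810401686644 328.4017440795052 277.7007703476582 o [ 0.4507     -0.07252498  0.09286211]
[319.66884376 167.56370564] [322.5499165  305.81373336]
```

>>> apply_moves(
  deltas=[
    [0, 0.001, 0, 0],
    [0, 0.001, 0, 0],
    [0.001, 0, 0, 0],
    [0, 0, 0, 0],
    [0, 0, 0, 0],
  ],
)

```text
time: 8.55
eef_pos: [0.4517, -0.0644, 0.1103]
orientation: [[0.002, 0.019, 1.0], [-0.002, 1.0, -0.019], [-1.0, -0.002, 0.002]]
ft_force: [-2.4, -4.9, 14.9]
grip_width: 0.253
```

>>> apply_moves(
  deltas=[
    [0, 0, 0, 0],
    [0, 0, 0, 0],
    [0, 0, 0, 0],
    [0, 0, 0, 0],
  ],
  grip=0.55,
)

```text
time: 8.88
eef_pos: [0.4504, -0.0632, 0.109]
orientation: [[-0.001, 0.018, 1.0], [0.001, 1.0, -0.018], [-1.0, 0.001, -0.001]]
ft_force: [0.2, 0.0, -0.7]
grip_width: 0.552
```

Run:
```python
from h import *
st()
c=cam('wrist');w=c['im'][150:340,240:405];cv2.imwrite('pics/w10c.png',cv2.resize(w,None,fx=3.5,fy=3,interpolation=cv2.INTER_CUBIC))
```

```text
t 8.88 p [ 0.4504 -0.0632  0.109 ] yawz -1.03 x [-0.001  0.001 -1.   ] F [ 0.2  0.  -0.7] g 0.552 q [ 29.  26. -34. 120.  22.  40. -20.]
```

View pics/w10c.png

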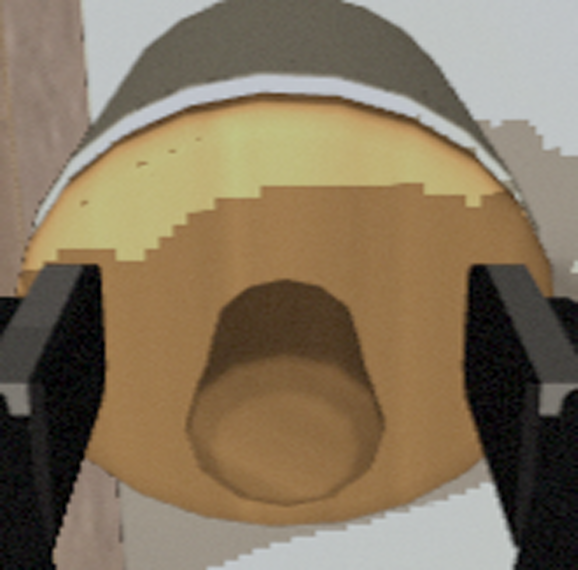

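>>> apply_moves(
  deltas=[
    [-0.01, 0, 0, 0],
    [-0.02, 0, 0, 0],
    [-0.025, 0, 0, 0],
    [-0.025, 0, 0, 0],
    [-0.01, -0.02, 0, 0],
    [0, -0.03, 0, 0],
    [0, -0.02, 0, 0],
    [0, 0, 0, 0],
    [0, 0, 0, 0],
  ],
)

```text
time: 9.68
eef_pos: [0.4492, -0.1344, 0.1997]
orientation: [[0.0, 0.021, 1.0], [0.0, 1.0, -0.021], [-1.0, 0.0, 0.0]]
ft_force: [0.7, 0.5, -0.8]
grip_width: 0.549
```

Run:
```python
from h import *
import pickle
st()
c=cam('wrist');cv2.imwrite('pics/w11.png',c['im']);pickle.dump(c,open('w11.pkl','wb'))
w=c['im'][90:290,220:420];cv2.imwrite('pics/w11c.png',cv2.resize(w,None,fx=3,fy=3,interpolation=cv2.INTER_CUBIC))
s=cam('scene');cv2.imwrite('pics/s11.png',cv2.resize(s['im'][175:240,250:340],None,fx=8,fy=8,interpolation=cv2.INTER_CUBIC))
```

```text
t 9.68 p [ 0.4492 -0.1344  0.1997] yawz -1.2 x [ 0.  0. -1.] F [ 0.7  0.5 -0.8] g 0.549 q [ 41.  20. -37. 111.  15.  54.  -4.]
```

View pics/w11c.png

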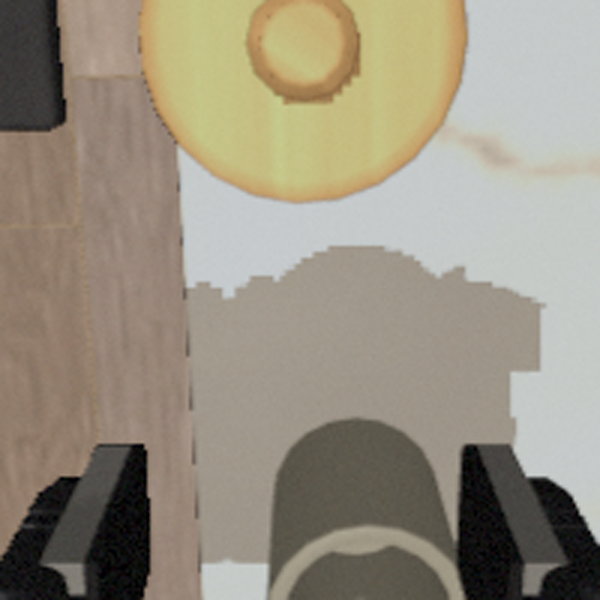

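View pics/s11.png

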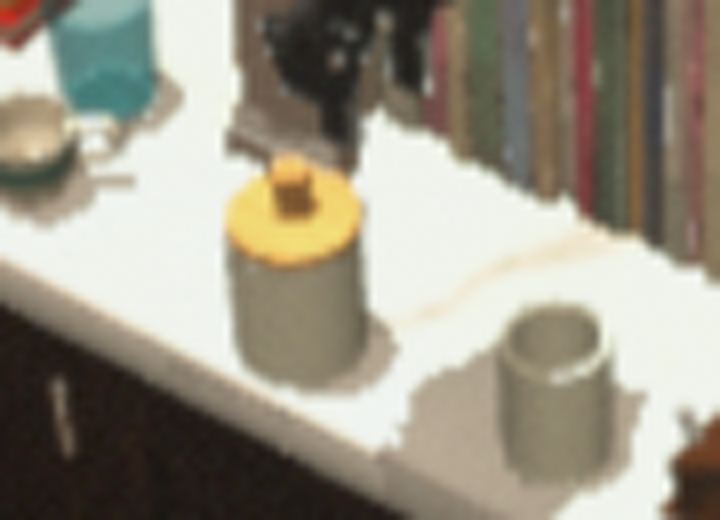

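```bash
cat >> h.py <<'E'
def lidfit(c,box,r,ztop,show=None):
    x0,y0,x1,y1=box; hsv=cv2.cvtColor(c['im'][y0:y1,x0:x1],cv2.COLOR_BGR2HSV)
    m=cv2.inRange(hsv,(10,80,60),(32,255,255)); 
    cs,_=cv2.findContours(m,cv2.RETR_EXTERNAL,cv2.CHAIN_APPROX_NONE); k=max(cs,key=cv2.contourArea)
    k=cv2.convexHull(k).reshape(-1,2)+[x0,y0]
    P=np.array([plane(c,*p,ztop)[:2] for p in k])
    A=np.c_[2*P,np.ones(len(P))]; s=np.linalg.lstsq(A,(P**2).sum(1),rcond=None)[0]
    R=math.sqrt(s[2]+s[0]**2+s[1]**2); 
    return s[:2],R,k
E
python3 - <<'E'
from h import *
import pickle
c=pickle.load(open('w11.pkl','rb'))
for z in (.1,.105,.11):
    s,R,k=lidfit(c,(240,30,400,170),.038,z);P=np.array([plane(c,*p,z)[:2] for p in k]);d=np.hypot(*(P-s).T)
    print(z,s,R,d.min(),d.max(),k.min(0),k.max(0))
print('knob',plane(c,220+306/3,90+42/3,.137))
E
```

```text
0.1 [ 0.45007348 -0.06915679] 0.037817208275476785 0.03744878125289835 0.038142330034484126 [266  44] [375 156]
0.105 [ 0.45008552 -0.06906748] 0.03703823129477932 0.036677393308586624 0.03735665603997288 [266  44] [375 156]
0.11 [ 0.45009757 -0.06897817] 0.03625925431408026 0.035906005364275635 0.036570982045460984 [266  44] [375 156]
knob [ 0.45108634 -0.06925181  0.137     ]
```

>>> apply_moves(
  deltas=[
    [0, -0.02, 0.002, 0],
    [0, -0.033, 0.003, 0],
    [0, -0.033, 0.003, 0],
    [0, -0.033, 0.003, 0],
    [0, -0.033, 0.003, 0],
    [0, -0.02, 0.002, 0],
    [0, 0, 0, 0],
    [0, 0, 0, 0],
  ],
)

```text
time: 10.45
eef_pos: [0.4625, -0.3054, 0.199]
orientation: [[-0.0, 0.019, 1.0], [0.001, 1.0, -0.019], [-1.0, 0.001, -0.0]]
ft_force: [0.2, 1.5, -0.4]
grip_width: 0.547
```

Run:
```python
from h import *
import pickle
st()
c=cam('wrist');cv2.imwrite('pics/w12.png',c['im']);pickle.dump(c,open('w12.pkl','wb'))
print(proj(c,(.469,-.231,.085)),proj(c,(.4998,-.3997,.1289)))
plan([.5,-.401,.165],-1.0,n=4)
```

```text
t 10.45 p [ 0.4625 -0.3054  0.199 ] yawz -1.07 x [-0.     0.001 -1.   ] F [ 0.2  1.5 -0.4] g 0.547 q [ 54.  27. -34.  99.  17.  59.  12.]
[328.13089778  89.33750514] [374.05917679 325.81762123]
[[0.0085, -0.0241, 0.0097, 0.01], [0.0085, -0.0241, 0.0097, 0.01], [0.0085, -0.0241, 0.0097, 0.01], [0.0085, -0.0241, 0.0097, 0.01]]
```

View pics/w12.png

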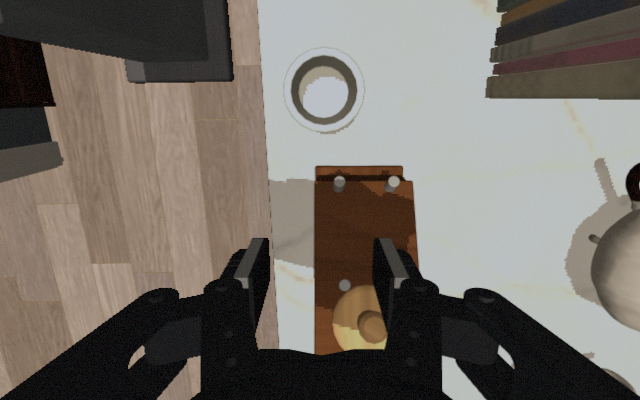

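Run:
```python
from h import *
import pickle
c=pickle.load(open('w12.pkl','rb'))
for p in [(324.5,89.5),(324,90),(284,89.5),(365,89.5),(324.5,47),(324.5,132)]:print(p,plane(c,*p,.085))
```

```text
(324.5, 89.5) [ 0.46635659 -0.23106114  0.085     ]
(324, 90) [ 0.46598685 -0.23140196  0.085     ]
(284, 89.5) [ 0.43688464 -0.23048225  0.085     ]
(365, 89.5) [ 0.49582148 -0.23163989  0.085     ]
(324.5, 47) [ 0.46683222 -0.20244361  0.085     ]
(324.5, 132) [ 0.46584836 -0.26163986  0.085     ]
```

>>> apply_moves(
  deltas=[
    [0.005, -0.02, 0.008, 0],
    [0.008, -0.025, 0.01, 0],
    [0.009, -0.025, 0.01, 0],
    [0.009, -0.025, 0.01, 0],
    [0.003, 0, 0, 0],
    [0, 0, 0, 0],
    [0, 0, 0, 0],
  ],
)

```text
time: 11.08
eef_pos: [0.4993, -0.3989, 0.1654]
orientation: [[-0.0, 0.015, 1.0], [0.002, 1.0, -0.015], [-1.0, 0.002, -0.0]]
ft_force: [0.7, 0.3, 0.7]
grip_width: 0.548
```

Run:
```python
from h import *
import pickle
st()
c=cam('wrist');cv2.imwrite('pics/w13.png',c['im']);pickle.dump(c,open('w13.pkl','wb'))
print(proj(c,(.4998,-.3997,.1289)))
```

```text
t 11.08 p [ 0.4993 -0.3989  0.1654] yawz -0.88 x [-0.     0.002 -1.   ] F [0.7 0.3 0.7] g 0.548 q [ 55.  36. -32.  89.  21.  61.  17.]
[322.24482721 225.20772871]
```

View pics/w13.png

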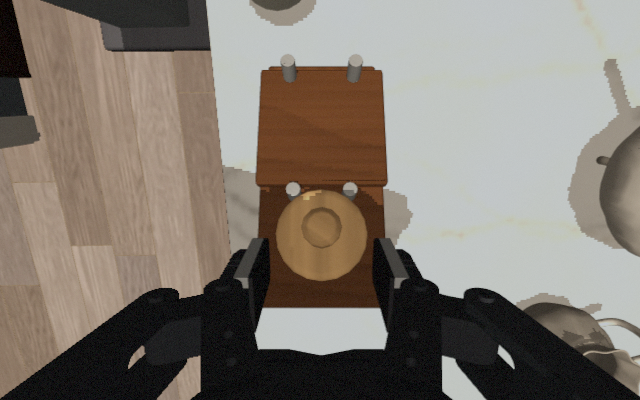

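Run:
```python
from h import *
import pickle
c=pickle.load(open('w13.pkl','rb'));C=pickle.load(open('c1.pkl','rb'));b=pickle.load(open('w12.pkl','rb'))
p=tri([(c,321.3,227),(C['wrist'],352.9,234),(C['scene'],358,220.5)]);print(p)
w=c['im'][170:300,260:390];cv2.imwrite('pics/w13c.png',cv2.resize(w,None,fx=4,fy=4,interpolation=cv2.INTER_CUBIC))
for z in(.125,.129,.133):print(plane(c,321.3,227,z))
print(plane(b,374,325,.13))
```

```text
[ 0.49943764 -0.39998676  0.1294379 ]
[ 0.49922253 -0.40233017  0.125     ]
[ 0.49924607 -0.40074248  0.129     ]
[ 0.49926961 -0.3991548   0.133     ]
[ 0.49955426 -0.39814947  0.13      ]
```

View pics/w13c.png

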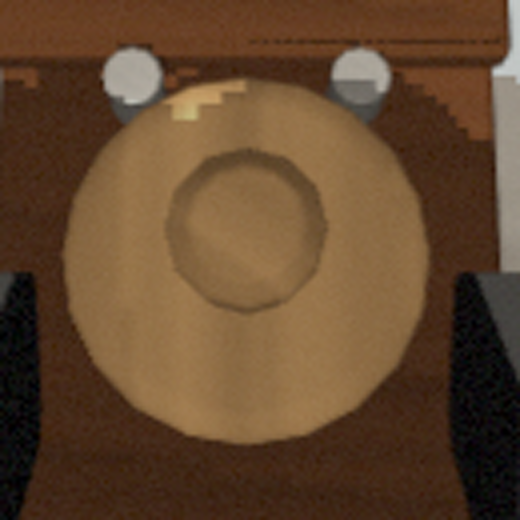

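>>> apply_moves(
  deltas=[
    [0.014, -0.001, 0, 0],
    [0.015, -0.001, 0, 0],
    [0.015, -0.001, 0, 0],
    [0.01, 0, 0, 0],
    [0.006, 0, 0, 0],
    [0, 0, 0, 0],
    [0, 0, 0, 0],
  ],
)

```text
time: 11.72
eef_pos: [0.4988, -0.404, 0.1059]
orientation: [[0.0, 0.018, 1.0], [-0.0, 1.0, -0.018], [-1.0, 0.0, 0.0]]
ft_force: [-0.4, -0.3, 1.0]
grip_width: 0.553
```

Run:
```python
from h import *
st()
c=cam('wrist');cv2.imwrite('pics/w14.png',c['im'])
```

```text
t 11.72 p [ 0.4988 -0.404   0.1059] yawz -1.01 x [ 0. -0. -1.] F [-0.4 -0.3  1. ] g 0.553 q [ 55.  39. -31.  92.  23.  55.  15.]
```

View pics/w14.png

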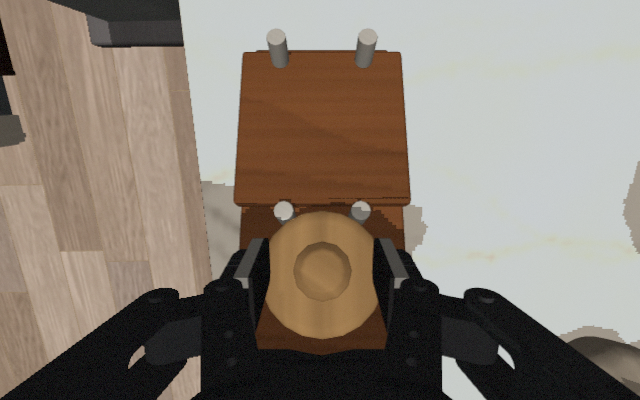

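>>> apply_moves(
  deltas=[
    [0, 0.002, 0, 0],
    [0, 0, 0, 0],
  ],
)

```text
time: 11.93
eef_pos: [0.499, -0.4022, 0.1061]
orientation: [[0.001, 0.018, 1.0], [-0.0, 1.0, -0.018], [-1.0, -0.0, 0.001]]
ft_force: [0.1, 0.1, -0.2]
grip_width: 0.548
```

>>> apply_moves(
  deltas=[
    [0, 0, 0, 0],
    [0, 0, 0, 0],
    [0, 0, 0, 0],
    [0, 0, 0, 0],
    [0, 0, 0, 0],
    [0, 0, 0, 0],
  ],
  grip=0,
  squeeze=20,
)

```text
time: 12.43
eef_pos: [0.4988, -0.4025, 0.1056]
orientation: [[0.001, 0.018, 1.0], [-0.0, 1.0, -0.018], [-1.0, -0.0, 0.001]]
ft_force: [-0.2, 2.0, 3.4]
grip_width: 0.255
```

>>> apply_moves(
  deltas=[
    [-0.004, 0.002, 0, 0],
    [-0.009, 0.005, 0, 0],
    [-0.009, 0.005, 0, 0],
    [-0.012, 0.005, 0, 0],
    [-0.015, 0, 0, 0],
    [-0.01, 0, 0, 0],
    [0, 0, 0, 0],
    [0, 0, 0, 0],
  ],
)

```text
time: 13.1
eef_pos: [0.499, -0.3857, 0.1652]
orientation: [[0.001, 0.019, 1.0], [-0.001, 1.0, -0.019], [-1.0, -0.001, 0.001]]
ft_force: [-0.2, -0.6, -1.4]
grip_width: 0.248
```

Run:
```python
from h import *
st()
c=cam('wrist');cv2.imwrite('pics/w15.png',c['im'])
s=manip.observe();G=np.array(s['eef_pos'])+[0,0,.019]
for th in (20,25,30,35):
  a=np.radians(th);ax=np.array([0,np.sin(a),np.cos(a)]);t=np.array([0,np.cos(a),-np.sin(a)])
  for k in(.035,.037):
    o=G-k*ax;print(th,k,proj(c,o+.01*ax+.03*t)[1],proj(c,o+.042*ax)[1])
plan([.466,-.275,.165],n=6)
```

```text
t 13.1 p [ 0.499  -0.3857  0.1652] yawz -1.06 x [ 0.001 -0.001 -1.   ] F [-0.2 -0.6 -1.4] g 0.248 q [ 54.  35. -32.  90.  21.  61.  16.]
20 0.035 201.66832121476952 274.6624683396324
20 0.037 201.8401832432552 273.7935900983113
25 0.035 206.47220750170536 273.0732639886943
25 0.037 206.93015402478355 272.6754477196447
30 0.035 211.55484072693426 271.4755713123371
30 0.037 212.28706807158284 271.5509701095568
35 0.035 216.88831270548442 269.88343598317243
35 0.037 217.88388498188965 270.42965085101764
[[-0.0001, 0.0183, -0.0058, 0.0], [-0.0001, 0.0183, -0.0058, 0.0], [-0.0001, 0.0183, -0.0058, 0.0], [-0.0001, 0.0183, -0.0058, 0.0], [-0.0001, 0.0183, -0.0058, 0.0], [-0.0001, 0.0183, -0.0058, 0.0]]
```

View pics/w15.png

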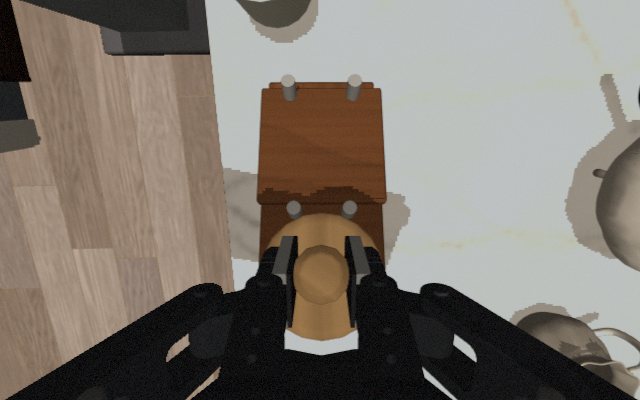

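>>> apply_moves(
  deltas=[
    [0, 0.01, -0.003, 0],
    [0, 0.02, -0.006, 0],
    [0, 0.022, -0.007, 0],
    [0, 0.022, -0.007, 0],
    [0, 0.022, -0.007, 0],
    [0, 0.014, -0.004, 0],
    [0, 0, 0, 0],
    [0, 0, 0, 0],
  ],
)

```text
time: 13.82
eef_pos: [0.4663, -0.2738, 0.164]
orientation: [[-0.001, 0.017, 1.0], [0.0, 1.0, -0.017], [-1.0, 0.0, -0.001]]
ft_force: [0.1, -1.0, -1.8]
grip_width: 0.252
```

Run:
```python
from h import *
import pickle
st()
c=cam('wrist');cv2.imwrite('pics/w16.png',c['im']);pickle.dump(c,open('w16.pkl','wb'))
w=c['im'][70:220,250:400];cv2.imwrite('pics/w16c.png',cv2.resize(w,None,fx=4,fy=4,interpolation=cv2.INTER_CUBIC))
M=np.array([.466,-.232,.085])
for d in [(0,.03),(0,-.03),(.03,0),(-.03,0)]:print(d,(proj(c,M+[*d,0])-[250,70])*4)
```

```text
t 13.82 p [ 0.4663 -0.2738  0.164 ] yawz -0.96 x [-0.001  0.    -1.   ] F [ 0.1 -1.  -1.8] g 0.252 q [ 50.  28. -34. 104.  19.  54.   7.]
(0, 0.03) [275.24823837  90.35929969]
(0, -0.03) [282.03772476 459.01478336]
(0.03, 0) [462.19748103 278.40228441]
(-0.03, 0) [ 95.66896349 284.79075694]
```

View pics/w16c.png

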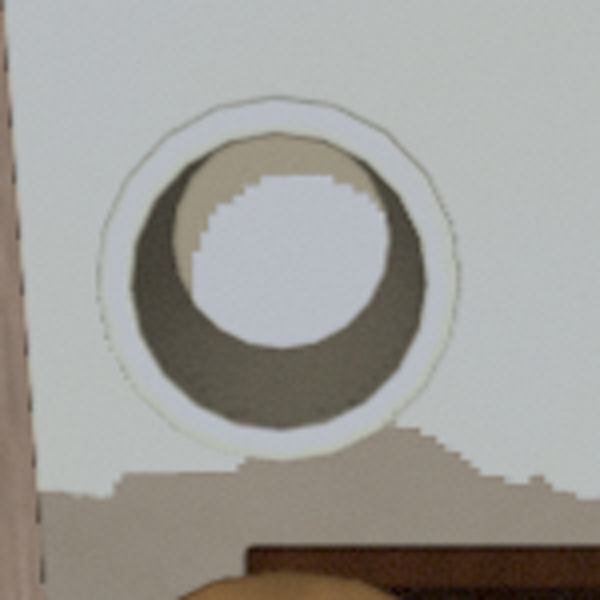

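>>> apply_moves(
  deltas=[
    [0, 0.015, 0, 0],
    [0.005, 0.02, 0, 0],
    [0.012, 0.015, 0, 0],
    [0.012, 0.011, 0, 0],
    [0.01, 0, 0, 0],
    [0.005, 0, 0, 0],
    [0, 0, 0, 0],
    [0, 0, 0, 0],
  ],
)

```text
time: 14.53
eef_pos: [0.4679, -0.2153, 0.12]
orientation: [[-0.001, 0.02, 1.0], [-0.0, 1.0, -0.02], [-1.0, -0.0, -0.001]]
ft_force: [-0.2, -0.6, -1.7]
grip_width: 0.254
```

Run:
```python
from h import *
st()
c=cam('wrist');w=c['im'][150:340,240:405];cv2.imwrite('pics/w17c.png',cv2.resize(w,None,fx=3.5,fy=3,interpolation=cv2.INTER_CUBIC))
p=proj(c,(.466,-.2325+.03,.085));print(p,(p-[240,150])*[3.5,3])
s=cam('scene');cv2.imwrite('pics/s17.png',cv2.resize(s['im'][190:255,280:370],None,fx=8,fy=8,interpolation=cv2.INTER_CUBIC))
```

```text
t 14.53 p [ 0.4679 -0.2153  0.12  ] yawz -1.15 x [-0.001 -0.    -1.   ] F [-0.2 -0.6 -1.7] g 0.254 q [ 44.  29. -32. 111.  21.  46.  -1.]
[317.32111795 203.13458322] [270.62391283 159.40374965]
```

View pics/w17c.png

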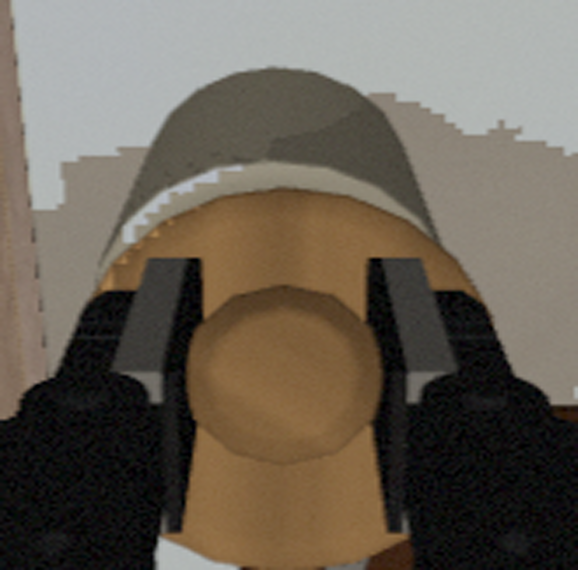

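View pics/s17.png

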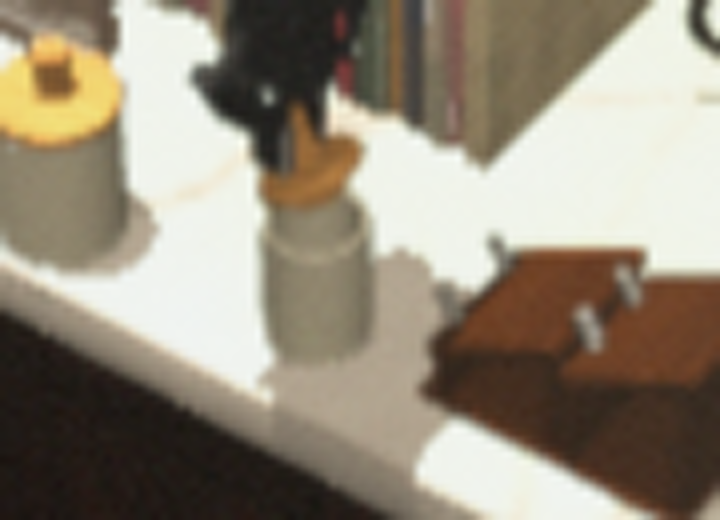

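>>> apply_moves(
  deltas=[
    [0.002, 0.002, -0.001, 0],
    [0.003, 0.002, -0.001, 0],
    [0.002, 0, 0, 0],
    [0, 0, 0, 0],
    [0, 0, 0, 0],
  ],
)

```text
time: 15.05
eef_pos: [0.466, -0.2099, 0.1132]
orientation: [[-0.0, 0.018, 1.0], [0.0, 1.0, -0.018], [-1.0, 0.0, -0.0]]
ft_force: [0.8, -0.5, -1.3]
grip_width: 0.253
```

>>> apply_moves(
  deltas=[
    [0.002, -0.001, 0, 0],
    [0.002, -0.002, 0, 0],
    [0, 0, 0, 0],
  ],
)

```text
time: 15.3
eef_pos: [0.4658, -0.2135, 0.1089]
orientation: [[-0.0, 0.019, 1.0], [-0.0, 1.0, -0.019], [-1.0, -0.0, -0.0]]
ft_force: [-0.6, -1.5, -1.4]
grip_width: 0.254
```

Run:
```python
from h import *
st()
c=cam('wrist');w=c['im'][150:340,240:405];cv2.imwrite('pics/w18c.png',cv2.resize(w,None,fx=3.5,fy=3,interpolation=cv2.INTER_CUBIC))
```

```text
t 15.3 p [ 0.4658 -0.2135  0.1089] yawz -1.08 x [-0. -0. -1.] F [-0.6 -1.5 -1.4] g 0.254 q [ 43.  30. -32. 112.  22.  44.  -2.]
```

View pics/w18c.png

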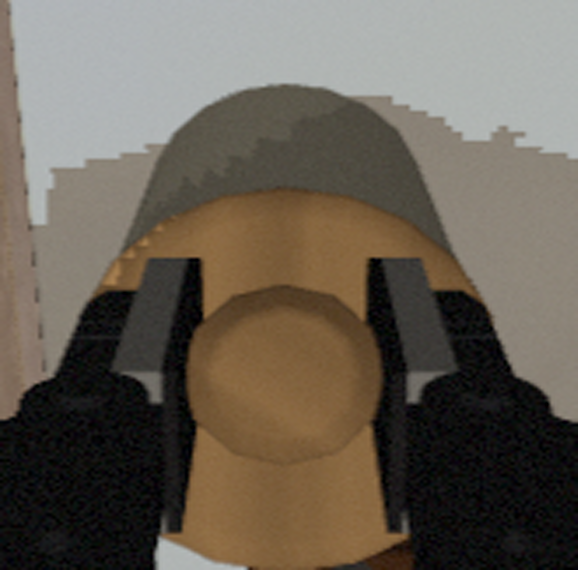

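>>> apply_moves(
  deltas=[
    [0.002, -0.001, 0, 0],
    [0.002, -0.002, 0, 0],
    [0, 0, 0, 0],
  ],
)

```text
time: 15.6
eef_pos: [0.4664, -0.2166, 0.1056]
orientation: [[0.001, 0.019, 1.0], [-0.001, 1.0, -0.019], [-1.0, -0.001, 0.001]]
ft_force: [-1.1, -0.3, 4.8]
grip_width: 0.252
```

Run:
```python
from h import *
st()
c=cam('wrist');w=c['im'][150:340,240:405];cv2.imwrite('pics/w19c.png',cv2.resize(w,None,fx=3.5,fy=3,interpolation=cv2.INTER_CUBIC))
s=cam('scene');cv2.imwrite('pics/s19.png',cv2.resize(s['im'][190:255,280:370],None,fx=8,fy=8,interpolation=cv2.INTER_CUBIC))
```

```text
t 15.6 p [ 0.4664 -0.2166  0.1056] yawz -1.08 x [ 0.001 -0.001 -1.   ] F [-1.1 -0.3  4.8] g 0.252 q [ 44.  30. -32. 112.  22.  44.  -2.]
```

View pics/w19c.png

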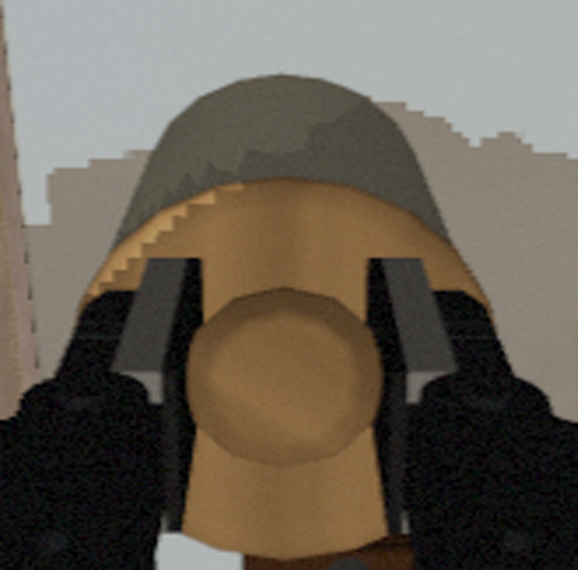

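View pics/s19.png

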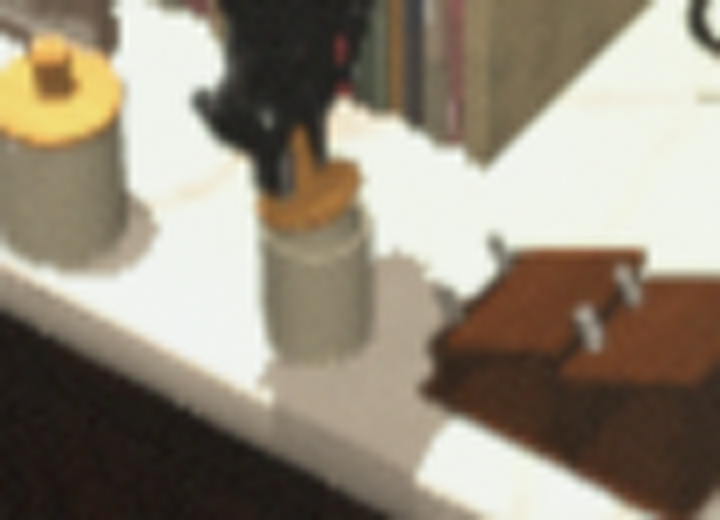

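>>> apply_moves(
  deltas=[
    [0.001, -0.002, 0, 0],
    [0.001, -0.003, 0, 0],
    [0.001, -0.003, 0, 0],
    [0, 0, 0, 0],
  ],
)

```text
time: 16.03
eef_pos: [0.4663, -0.2247, 0.1024]
orientation: [[0.001, 0.019, 1.0], [-0.001, 1.0, -0.019], [-1.0, -0.001, 0.001]]
ft_force: [0.4, -1.0, 2.9]
grip_width: 0.253
```

Run:
```python
from h import *
st()
c=cam('wrist');w=c['im'][150:340,240:405];cv2.imwrite('pics/w20c.png',cv2.resize(w,None,fx=3.5,fy=3,interpolation=cv2.INTER_CUBIC))
```

```text
t 16.03 p [ 0.4663 -0.2247  0.1024] yawz -1.09 x [ 0.001 -0.001 -1.   ] F [ 0.4 -1.   2.9] g 0.253 q [ 44.  30. -31. 112.  22.  44.  -1.]
```

View pics/w20c.png

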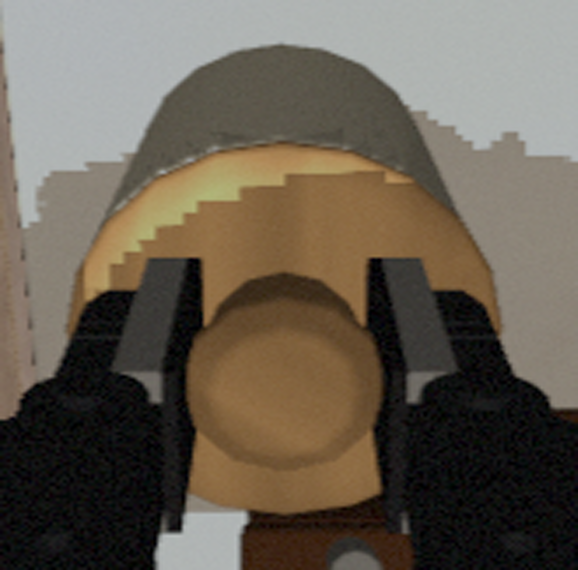

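>>> apply_moves(
  deltas=[
    [0.001, -0.002, 0, 0],
    [0.001, -0.002, 0, 0],
    [0.001, -0.001, 0, 0],
    [0, 0, 0, 0],
    [0, 0, 0, 0],
  ],
)

```text
time: 16.5
eef_pos: [0.4657, -0.2291, 0.0992]
orientation: [[0.0, 0.019, 1.0], [-0.0, 1.0, -0.019], [-1.0, -0.0, 0.0]]
ft_force: [1.0, -0.6, 3.0]
grip_width: 0.254
```

Run:
```python
from h import *
st()
c=cam('wrist');w=c['im'][150:340,240:405];cv2.imwrite('pics/w21c.png',cv2.resize(w,None,fx=3.5,fy=3,interpolation=cv2.INTER_CUBIC))
G=manip.observe()['eef_pos']+np.array([0,0,.019])
for k in(.033,.035):
  for th in (-5,0,5,10):
    a=np.radians(th);ax=np.array([0,np.sin(a),np.cos(a)]);t=np.array([0,np.cos(a),-np.sin(a)]);o=G-k*ax
    print(k,th,[round((proj(c,o+q)[1]-150)*3) for q in (.01*ax+.03*t,.01*ax-.03*t,.042*ax)],'o',o)
print([(proj(c,(.466,-.2325+d,.085))[1]-150)*3 for d in(.03,.024)])
```

```text
t 16.5 p [ 0.4657 -0.2291  0.0992] yawz -1.07 x [ 0. -0. -1.] F [ 1.  -0.6  3. ] g 0.254 q [ 44.  31. -31. 112.  23.  44.  -1.]
0.033 -5 [105, 440, 409] o [ 0.46570118 -0.22615903  0.08539396]
0.033 0 [112, 460, 403] o [ 0.46570118 -0.22903517  0.08526839]
0.033 5 [121, 480, 398] o [ 0.46570118 -0.23191131  0.08539396]
0.033 10 [132, 499, 392] o [ 0.46570118 -0.23476556  0.08576973]
0.035 -5 [100, 433, 399] o [ 0.46570118 -0.22598472  0.08340157]
0.035 0 [109, 453, 395] o [ 0.46570118 -0.22903517  0.08326839]
0.035 5 [119, 473, 391] o [ 0.46570118 -0.23208562  0.08340157]
0.035 10 [130, 494, 386] o [ 0.46570118 -0.23511286  0.08380011]
[np.float64(116.46278910047619), np.float64(152.06285687454732)]
```

View pics/w21c.png

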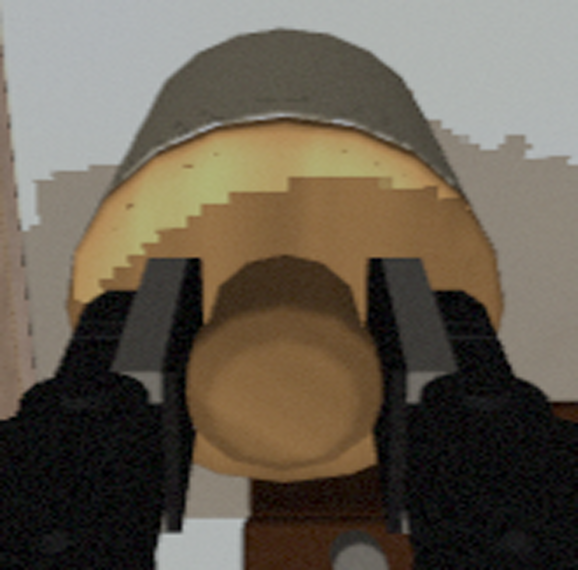

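>>> apply_moves(
  deltas=[
    [0.001, -0.001, 0, 0],
    [0.001, -0.001, 0, 0],
    [0.001, 0, 0, 0],
    [0, 0, 0, 0],
    [0, 0, 0, 0],
  ],
)

```text
time: 16.97
eef_pos: [0.4661, -0.2316, 0.0968]
orientation: [[0.001, 0.019, 1.0], [-0.001, 1.0, -0.019], [-1.0, -0.001, 0.001]]
ft_force: [0.3, -1.6, 8.6]
grip_width: 0.251
```

Run:
```python
from h import *
st()
c=cam('wrist');w=c['im'][150:340,240:405];cv2.imwrite('pics/w22c.png',cv2.resize(w,None,fx=3.5,fy=3,interpolation=cv2.INTER_CUBIC))
G=manip.observe()['eef_pos']+np.array([0,0,.019])
for k in(.031,.033,.035):
  for th in (-5,0,5):
    a=np.radians(th);ax=np.array([0,np.sin(a),np.cos(a)]);t=np.array([0,np.cos(a),-np.sin(a)]);o=G-k*ax
    print(k,th,[round((proj(c,o+q)[1]-150)*3) for q in (.01*ax+.03*t,.01*ax-.03*t,.042*ax)],'o',o)
```

```text
t 16.97 p [ 0.4661 -0.2316  0.0968] yawz -1.07 x [ 0.001 -0.001 -1.   ] F [ 0.3 -1.6  8.6] g 0.251 q [ 45.  31. -31. 112.  23.  43.  -1.]
0.031 -5 [110, 448, 419] o [ 0.4661148  -0.22884517  0.08492589]
0.031 0 [116, 467, 412] o [ 0.4661148  -0.23154699  0.08480792]
0.031 5 [124, 486, 405] o [ 0.4661148  -0.23424882  0.08492589]
0.033 -5 [105, 440, 409] o [ 0.4661148  -0.22867086  0.0829335 ]
0.033 0 [113, 460, 404] o [ 0.4661148  -0.23154699  0.08280792]
0.033 5 [122, 480, 398] o [ 0.4661148  -0.23442313  0.0829335 ]
0.035 -5 [100, 433, 400] o [ 0.4661148  -0.22849654  0.08094111]
0.035 0 [109, 453, 396] o [ 0.4661148  -0.23154699  0.08080792]
0.035 5 [119, 473, 391] o [ 0.4661148  -0.23459745  0.08094111]
```

View pics/w22c.png

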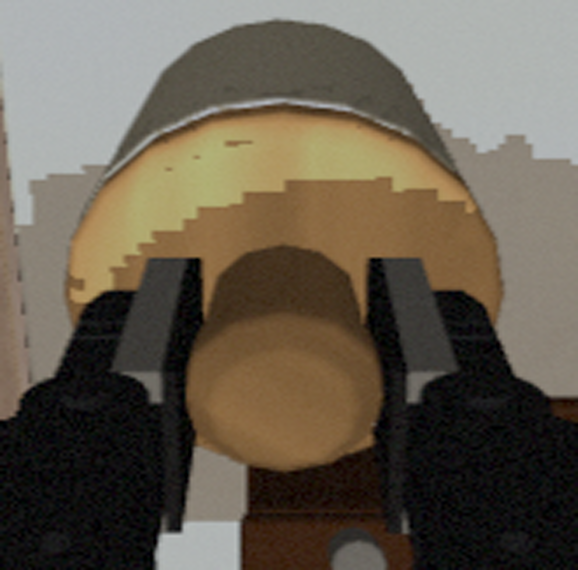

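>>> apply_moves(
  deltas=[
    [0, 0, 0, 0],
    [0, 0, 0, 0],
    [0, 0, 0, 0],
    [0, 0, 0, 0],
    [0, 0, 0, 0],
  ],
  grip=0.55,
)

```text
time: 17.43
eef_pos: [0.4653, -0.2306, 0.0959]
orientation: [[-0.001, 0.018, 1.0], [0.001, 1.0, -0.018], [-1.0, 0.001, -0.001]]
ft_force: [0.1, 0.7, -0.1]
grip_width: 0.549
```

>>> apply_moves(
  deltas=[
    [-0.01, 0, 0, 0],
    [-0.02, 0, 0, 0],
    [-0.025, 0, 0, 0],
    [-0.025, 0, 0, 0],
    [-0.02, -0.02, 0, 0],
    [-0.01, -0.03, 0, 0],
    [0, -0.02, 0, 0],
    [0, 0, 0, 0],
    [0, 0, 0, 0],
    [0, 0, 0, 0],
  ],
)

```text
time: 18.27
eef_pos: [0.4643, -0.2999, 0.2064]
orientation: [[-0.0, 0.018, 1.0], [0.001, 1.0, -0.018], [-1.0, 0.001, -0.0]]
ft_force: [-0.6, 0.1, 0.1]
grip_width: 0.551
```

Run:
```python
from h import *
import pickle
st()
c=cam('wrist');cv2.imwrite('pics/w23.png',c['im']);pickle.dump(c,open('w23.pkl','wb'))
s=cam('scene');cv2.imwrite('pics/s23.png',cv2.resize(s['im'][175:255,230:340],None,fx=7,fy=7,interpolation=cv2.INTER_CUBIC))
t=cam('top');cv2.imwrite('pics/t23.png',cv2.resize(t['im'][180:245,265:425],None,fx=5,fy=5,interpolation=cv2.INTER_CUBIC))
```

```text
t 18.27 p [ 0.4643 -0.2999  0.2064] yawz -1.02 x [-0.     0.001 -1.   ] F [-0.6  0.1  0.1] g 0.551 q [ 53.  26. -35.  99.  17.  60.  12.]
```

View pics/w23.png

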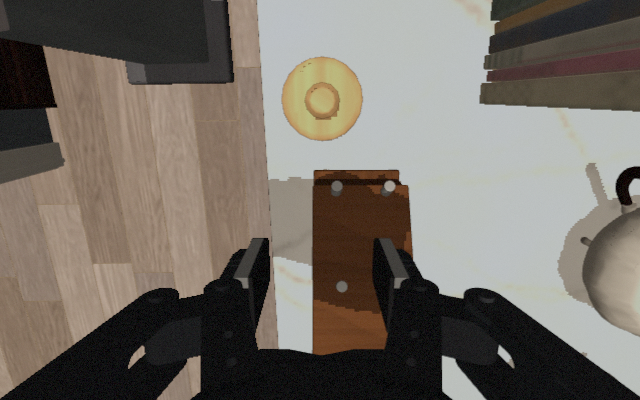

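View pics/s23.png

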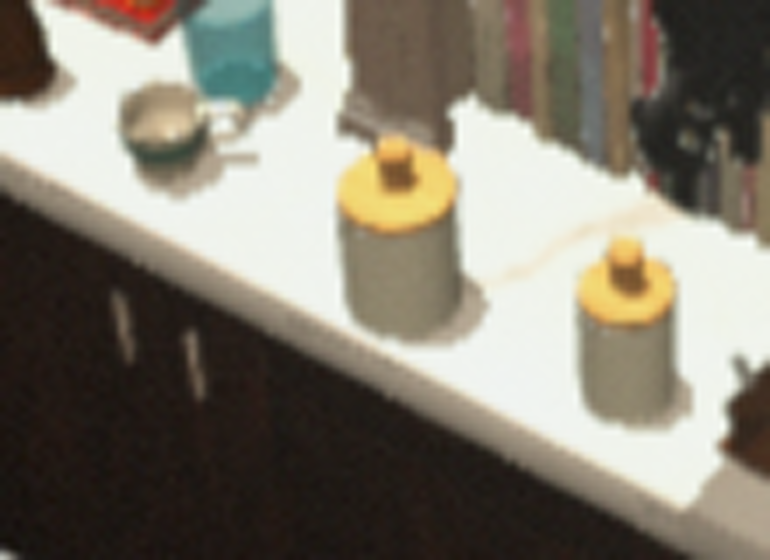

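Run:
```python
from h import *
import pickle
c=pickle.load(open('w23.pkl','rb'))
w=c['im'][40:160,260:385];cv2.imwrite('pics/w23c.png',cv2.resize(w,None,fx=5,fy=5,interpolation=cv2.INTER_CUBIC))
for z in (.09,.095,.1,.105):
    s,R,k=lidfit(c,(270,40,380,160),.03,z);P=np.array([plane(c,*p,z)[:2] for p in k]);d=np.hypot(*(P-s).T)
    print(z,s,R,d.min(),d.max())
```

```text
0.09 [ 0.46597328 -0.23266712] 0.029672995377461393 0.029370625192205645 0.02990236575585229
0.095 [ 0.46596527 -0.23262331] 0.02910135818575229 0.028804813028985247 0.029326309844785205
0.1 [ 0.46595726 -0.23257949] 0.028529720994037822 0.028239000865765872 0.02875025393371823
0.105 [ 0.46594924 -0.23253568] 0.027958083802328712 0.027673188702545898 0.02817419802265046
```

View pics/w23c.png

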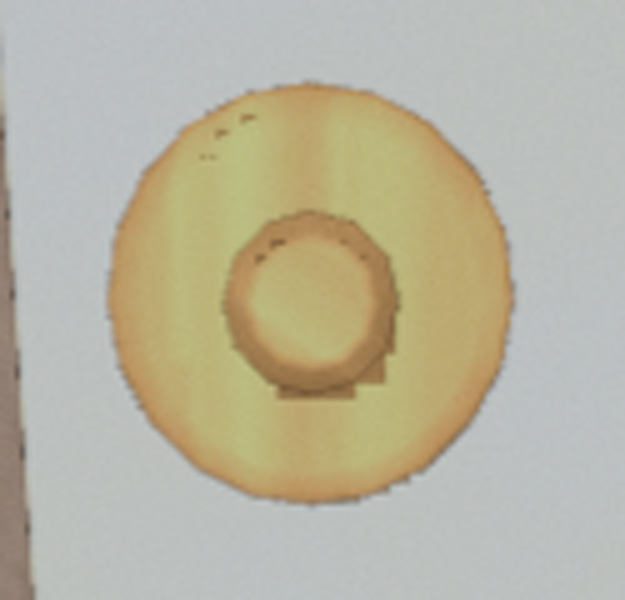

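Run:
```python
from h import *
import pickle
c=pickle.load(open('w23.pkl','rb'))
print(plane(c,260+311.5/5-.4,40+301.5/5-.4,.127))
st(); print(manip.job_done())
```

```text
[ 0.46598756 -0.23249639  0.127     ]
t 18.42 p [ 0.4645 -0.2996  0.2064] yawz -0.94 x [-0.     0.001 -1.   ] F [ 0.6 -1.1 -1.3] g 0.553 q [ 53.  26. -35.  99.  17.  60.  12.]
the job is handed in; nothing more can be done
None
```

Both lids are on their canisters, knob up. I handed the job in at about 18.4 s of the 61 s allowed, with the gripper clear of everything.

I gripped each lid by its knob while it still leaned 30°. I then set its low edge on the canister rim and eased the tool right and down until the lid turned level in the grip, pressing with about 15 N at most. After a light press I released it; neither lid was dropped.

**Last checks:**
- **Small lid:** the flange reads as a clean circle centred at (0.466, -0.233), and the knob top lies within 0.2 mm of that centre. It sits on the measured mouth centre, so I take it as level and seated.
- **Large lid:** the flange is circular to within 0.4 mm. The knob top lies about 1 mm from the flange centre, so any tilt is at most about 2°. Its centre is about 2 mm from the mouth centre I measured beforehand, inside the 4 mm of play.
- **Surroundings:** in the last scene picture both canisters stand upright, and the cup and tumbler look undisturbed. The pepper mill was only partly in that crop, and I did not look at the last top picture I saved. I compared these by eye and did not re-measure them.

**Readings that disagreed:**
- My first estimates of the canister positions, from the scene and top pictures, were 5 to 10 mm off the closer wrist-camera readings. I used the wrist readings.
- Fitted against their known widths, both flanges came out up to about 8 mm lower than a seated lid should be. I put this down to calibration and mask error; a lid perched too high would have erred the other way.

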